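Move the reserved books to the collection rack in queue order

TASK

The four blue pocket books in the full rack are customers' reserves, queued in order from that rack's tall dark end board. Move them all to the empty rack, one to a bay, so that they stand in the same order counted from its own tall dark end board: the book next to the tall board goes next to the tall board, and so on to the last. Stand each one upright on the floor of its bay squarely, facing along the row as before; set the books down rather than dropping them, and let none fall over.

Things in the scene. Friction and masses are not known exactly. Their poses are not given: they have to be found in the camera images.
- book_a_center (a point): Centre (half-way up) of book A, a loose blue cloth-bound pocket book with cream pages, the lowest, thinnest and narrowest of the four: 30 mm thick (x axis), 74 mm deep (y axis, spine at +y), 104 mm tall (z up), 0.13 to 0.33 kg. It stands upright in a bay of the full rack, its bottom 13 mm above the table. Grip it across its thickness from above.
- book_b_center (a point): Centre (half-way up) of book B, a loose blue cloth-bound pocket book with cream pages, second lowest, the one deepest from spine to page edge of the four: 34 mm thick (x axis), 96 mm deep (y axis, spine at +y), 110 mm tall (z up), 0.13 to 0.33 kg. It stands upright in a bay of the full rack, its bottom 13 mm above the table. Grip it across its thickness from above.
- book_c_center (a point): Centre (half-way up) of book C, a loose blue cloth-bound pocket book with cream pages, second tallest, the thickest of the four: 38 mm thick (x axis), 82 mm deep (y axis, spine at +y), 116 mm tall (z up), 0.13 to 0.33 kg. It stands upright in a bay of the full rack, its bottom 13 mm above the table. Grip it across its thickness from above.
- book_d_center (a point): Centre (half-way up) of book D, a loose blue cloth-bound pocket book with cream pages, the tallest, thin and deep of the four: 32 mm thick (x axis), 90 mm deep (y axis, spine at +y), 120 mm tall (z up), 0.13 to 0.33 kg. It stands upright in a bay of the full rack, its bottom 13 mm above the table. Grip it across its thickness from above.
- bay_a: Bay of the full rack where book A starts: fixed grey metal tray 60 (x, along the row) x 118 x 15 mm, walls and floor 3 mm. Origin: centre of its underside, on the rack's 10 mm base. The four bays look alike, 72 mm apart, shuffled along the row from start to start. It stays put when the book is taken, so it keeps the book's place in the row.
- bay_b: Bay of the full rack where book B starts: fixed grey metal tray 60 (x, along the row) x 118 x 15 mm, walls and floor 3 mm. Origin: centre of its underside, on the rack's 10 mm base. The four bays look alike, 72 mm apart, shuffled along the row from start to start. It stays put when the book is taken, so it keeps the book's place in the row.
- bay_c: Bay of the full rack where book C starts: fixed grey metal tray 60 (x, along the row) x 118 x 15 mm, walls and floor 3 mm. Origin: centre of its underside, on the rack's 10 mm base. The four bays look alike, 72 mm apart, shuffled along the row from start to start. It stays put when the book is taken, so it keeps the book's place in the row.
- bay_d: Bay of the full rack where book D starts: fixed grey metal tray 60 (x, along the row) x 118 x 15 mm, walls and floor 3 mm. Origin: centre of its underside, on the rack's 10 mm base. The four bays look alike, 72 mm apart, shuffled along the row from start to start. It stays put when the book is taken, so it keeps the book's place in the row.
- tall_board: Tall dark wood end board of the full rack, the head of its row: fixed, 14 mm thick (x, along the row), 124 mm wide, 80 mm high. Origin: centre of its underside, on the 10 mm base. It may be at either end of the row, 58, 130, 202, 274 mm from the bay centres; a light board only 22 mm high is at the other end.
- target_rack: Empty rack, fixed; base 356 (x, along the row) x 128 x 10 mm, origin: centre of its underside. Four trays, inside 54 x 112 mm, centres at x = 108, 36, -36, -108 mm, y = 0; floor 13 mm, rim 25 mm above the table. Its tall dark board (top at 90 mm) is at x = +166 mm. Racks are left and right, either way round. Books stand 72 mm apart: open a gripper only 16 mm wider than a book.
Mind the look-alikes: they are no part of the job. What is shaped like the part that bears book_c_center but turquoise is not meant. What is shaped like the part that bears book_d_center but purple is not meant.

How it is judged:
By the outcome, as a careful person would: the job done as asked, in the order asked, and still so for the second after the job is handed in, with the robot touching nothing.
It also fails if it takes over 115 s, if anything falls off the work surface, if the arm or the gripper's body presses on something with over 40 N, if the wrist force passes 120 N, or if a joint passes its speed limit or range.

ROBOT

A 6-joint arm with a two-finger parallel gripper is mounted at the origin on the work surface. World frame = base frame: x ahead of the robot, y to its left, z up, the work surface at z = 0. Lengths are in m, angles in rad, forces in N, time in s.
With the tool pointing down it reaches from about 0.325 to 0.925 m from the base axis. Payload 3.1 kg.
Tool frame: the origin (TCP) lies at the very end of the fingers, on their centre line; the grasp point (between the pads) lies 19 mm behind it; z points along the fingers, y is the direction in which the jaws open and shut (so a half turn about z gives the same grasp; the last joint's range is limited). The gripper opens to 85 mm and grips with 20 to 120 N. Pads are 22 mm wide; open, the fingers measure 114 mm over their backs; the gripper's body (76 mm by 85 mm) begins 54 mm behind the grasp point. The pads swing forward as they close: fully open they stand 13 mm farther back than shut.
Start: joints at [-1.429, 0.217, 1.613, -0, 1.311, -0.112], TCP at [0.157, -0.605, 0.207] pointing down, gripper open.
Joint ranges: [-2.75, 2.75], [-0.78, 2.1], [0.31, 2.55], [-1.13, 4.27], [0.13, 2.63], [-2.58, 2.58]. Speed limits (rad/s): [2.79, 2.79, 3.14, 3.14, 3.14, 3.14].

INTERFACE

Orientations are given as [roll, pitch, yaw] about the fixed x, y, z axes, in that order (R = Rz(yaw) Ry(pitch) Rx(roll)).
In Python, from workcell import bot, imaging, ticket gives the robot as it stands.
- The arm moves only by the tool arm_command, never from a script. Its argument "steps" is a list of rows, each a list of 5 numbers: the opening in per cent of the stroke, from 0 (shut) to 100 (fully open), then the shift along the tool's x, y, z in m, then the turn about the tool's z in rad. A call has 1 to 12 rows; each row shifts and turns the commanded pose from where the row before left it, along the tool's axes as they then stand; what a row does not reach is not made up. A row lasts 1/8 s, in which the tool goes at most 62.5 mm and 10.7 degrees, less where a joint would pass 70% of its speed; a pose out of reach is approached as far as the arm can. A call with a gripper value outside its range is refused whole. The fingers move at their own pace and stop on an object; "grip_force" is the grip in N (left out, the last holds). Time passes only in rows, so rows that do not move let the fingers close. It gives the time, the measured TCP pose, the force and the opening at its end, in the units of the state.
- bot.state(): the state, without advancing time (a new reading comes with each control period).
- imaging.camera(name): name is "scene" or "top" or "wrist"; returns the picture (480x640x3 uint8, blue, green, red); there is no depth.
- imaging.calibration(name): a dict with "intrinsics" (3x3 intrinsics, pixels), "eye" and "attitude" of the camera in the world. Camera axes: x right, y down, z forward; pixel columns grow to the right and rows downward; lengths in m; the calibration is good to about 2 mm. A picture is of the moment at which its call begins: read the wrist's pose just before it. calibration takes no time and is no camera call; for the wrist camera it gives the pose at the moment of the call.
- ticket.sign_off(): hands the job in, once; it reports no verdict.
The state is a dict: "time_s": time; "qpos": joint angles; "joint_velocities": joint speeds; "joint_efforts": joint torques, N m; "tcp_pos": TCP position; "tool_rot": TCP orientation; "force": force on the tool from outside, world axes, zero at the start; "torque": the same for the moment, N m; "grip_width": finger opening in m.
Only numpy, scipy, OpenCV 4.12 (cv2) and the standard library are available. Lean on these libraries where they do the work, as an engineer would, in place of code of your own. Each camera call takes 0.05 s, during which the arm holds its last target.

## Working session

There is one attempt and no reset: what is moved stays moved. The work goes in short steps, Python scripts to look and compute and a tool call to move; the robot and the scene stay as the last step left them, time stands still between calls to the robot, and variables do not carry over. Pictures are saved under pics/ and viewed, and the job is handed in when it is done.

Besides the shell and the picture viewer there is one more tool, called after "Call:" as name(argument=value, ...) on one line, values as JSON. arm_command: Moves the arm, as the interface text tells. Its arguments: {"type":"object","properties":{"steps":{"type":"array"},"grip_force":{"type":"number"}},"required":["steps"]}

```bash
ls; mkdir -p pics; python3 - <<'E'
from workcell import bot, imaging, ticket
import cv2
s=bot.state(); print(s)
for n in ["scene","top","wrist"]:
    c=imaging.calibration(n); print(n,c)
    cv2.imwrite(f"pics/{n}0.png",imaging.camera(n))
E
```

```text
pics
{'time_s': 0.0, 'qpos': array([-1.42918751e+00,  2.17770310e-01,  1.61490039e+00,  1.30594600e-05,
        1.31129302e+00, -1.12199079e-01]), 'joint_velocities': array([-0.00129865,  0.00062717,  0.00091311, -0.00044411, -0.00151003,
       -0.00010888]), 'joint_efforts': array([ 4.26745064e-04, -3.96845019e+01, -3.03854299e+01,  1.15797513e-05,
        9.75774630e-03,  1.18978116e-05]), 'tcp_pos': array([ 0.15683701, -0.60411908,  0.20597593]), 'tool_rot': array([-3.13923791e+00, -2.78008100e-04,  2.53804201e-01]), 'force': array([ 0.35315794, -0.24797608,  0.23041884]), 'torque': array([ 0.08222231, -0.03514429,  0.03375188]), 'grip_width': 0.08581816270384116}
scene {'intrinsics': array([[558.95717735,   0.        , 318.91502772],
       [  0.        , 558.95717735, 236.57510606],
       [  0.        ,   0.        ,   1.        ]]), 'eye': array([1.02339982, 0.34478334, 0.97340997]), 'attitude': array([-2.56128014, -0.01409491,  2.14715086])}
top {'intrinsics': array([[549.84846851,   0.        , 324.35459164],
       [  0.        , 549.84846851, 246.86594445],
       [  0.        ,   0.        ,   1.        ]]), 'eye': array([0.41793662, 0.04385654, 1.28594858]), 'attitude': array([-3.08524977,  0.00386622, -1.56021827])}
wrist {'intrinsics': array([[384.80225449,   0.        , 324.9577707 ],
       [  0.        , 384.80225449, 241.32768332],
       [  0.        ,   0.        ,   1.        ]]), 'eye': array([ 0.22063535, -0.58706445,  0.37150309]), 'attitude': array([ 2.87720727e+00,  2.14637769e-03, -1.31619335e+00])}
```

View pics/top0.png

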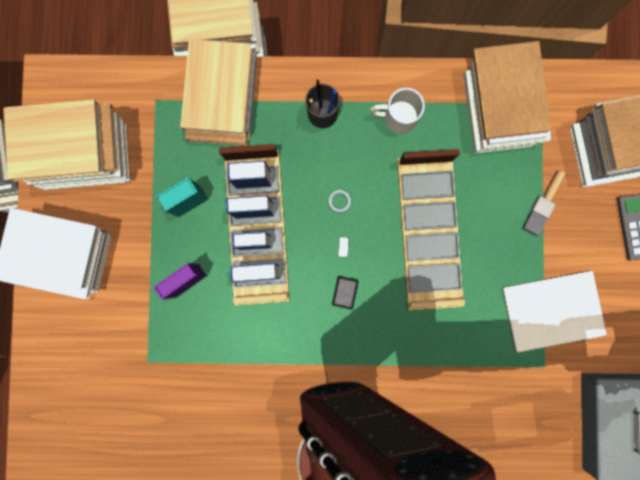

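View pics/scene0.png

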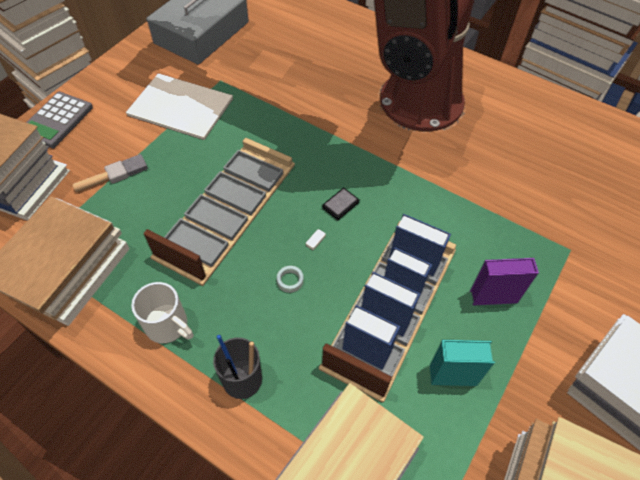

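View pics/wrist0.png

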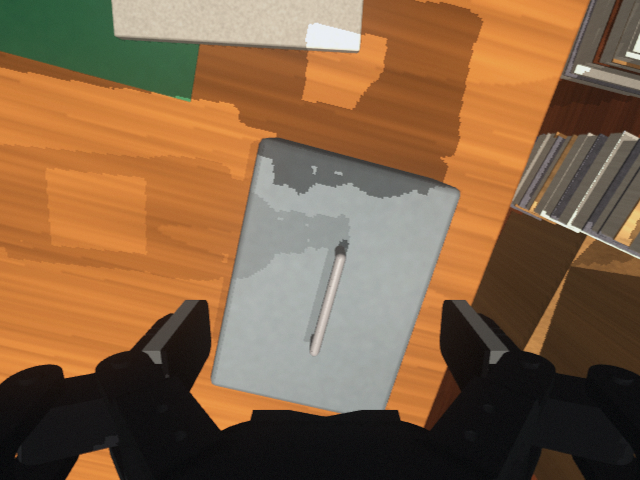

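The top view shows the full rack at left (books at about (247,172), (249,206), (250,240), (254,272)) and the empty rack at right (about (428,228)). Both dark boards are at the far end: (249,152) and (429,156). Candidates for a blue reserve are those four books. The turquoise book (180,197) and the purple book (179,281) are the look-alikes to exclude. Next is a close crop.

```bash
cat > h.py <<'E'
import numpy as np, cv2
from scipy.spatial.transform import Rotation as R
from workcell import bot, imaging, ticket
def cal(n):
    c=imaging.calibration(n); return c["intrinsics"],np.array(c["eye"]),R.from_euler('xyz',c["attitude"]).as_matrix()
def ray(c,px,z):
    K,e,A=c; px=np.atleast_2d(np.array(px,float))
    d=(A@np.linalg.inv(K)@np.c_[px,np.ones(len(px))].T).T
    return e+d*((z-e[2])/d[:,2])[:,None]
def proj(c,P):
    K,e,A=c; q=(np.atleast_2d(P)-e)@A; q=(K@q.T).T; return q[:,:2]/q[:,2:]
E
python3 - <<'E'
import cv2
t=cv2.imread('pics/top0.png')
a=cv2.resize(t[135:310,140:300],None,fx=3.4,fy=3.4,interpolation=cv2.INTER_CUBIC)
cv2.imwrite('pics/top_L.png',a)
s=cv2.imread('pics/scene0.png')
cv2.imwrite('pics/sc_L.png',cv2.resize(s[200:400,310:510],None,fx=3,fy=3,interpolation=cv2.INTER_CUBIC))
E
```

```text
(no output)
```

View pics/top_L.png

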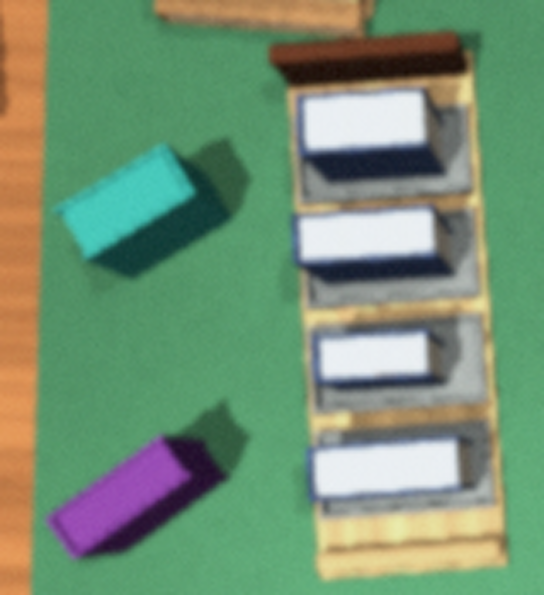

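View pics/sc_L.png

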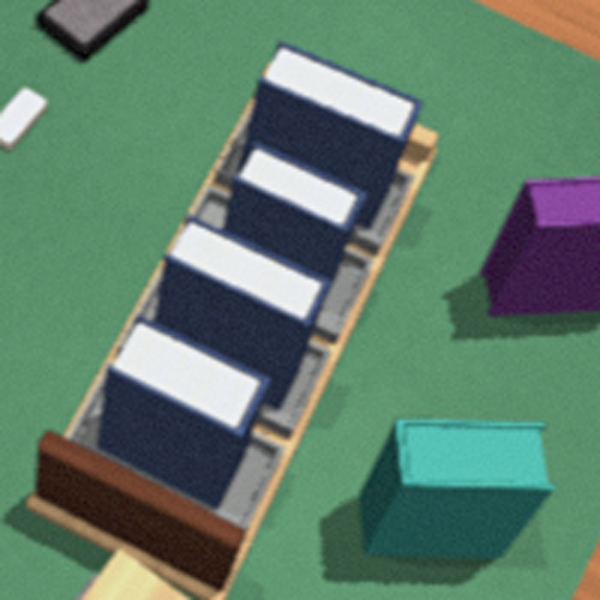

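Crop check: the four books are navy with cream tops, all standing between the dark board and the light low board, clearly apart from turquoise and purple. Now I'll measure them in both views.

```bash
python3 - <<'E'
from h import *
from scipy.optimize import least_squares
T=cv2.imread('pics/top0.png');S=cv2.imread('pics/scene0.png')
ct,cs=cal('top'),cal('scene')
def blobs(img,roi):
    x0,y0,x1,y1=roi; h=cv2.cvtColor(img,cv2.COLOR_BGR2HSV)
    m=((h[...,2]>185)&(h[...,1]<40)).astype(np.uint8); mm=np.zeros_like(m); mm[y0:y1,x0:x1]=m[y0:y1,x0:x1]
    n,l,st,ce=cv2.connectedComponentsWithStats(mm)
    out=[]
    for i in range(1,n):
        if st[i,4]>100:
            c=max(cv2.findContours((l==i).astype(np.uint8),0,1)[0],key=cv2.contourArea)
            out.append((ce[i],cv2.minAreaRect(c),c,st[i,4]))
    return out
bt=sorted(blobs(T,(215,150,290,300)),key=lambda b:b[0][1])
bs=sorted(blobs(S,(320,200,460,360)),key=lambda b:-b[0][1])
print(len(bt),len(bs))
for a,b in zip(bt,bs):
    f=lambda P: np.r_[proj(ct,P)[0]-a[0],proj(cs,P)[0]-b[0]]
    r=least_squares(f,[.5,.2,.12]); z=r.x[2]
    q=ray(ct,cv2.boxPoints(a[1]),z)[:,:2]
    e=[np.linalg.norm(q[1]-q[0]),np.linalg.norm(q[2]-q[1])]
    k=int(np.argmax(e)); d=q[k+1]-q[k]; ang=np.degrees(np.arctan2(d[1],d[0]))
    q2=ray(cs,cv2.boxPoints(b[1]),z)[:,:2]
    print(a[0].round(1),b[0].round(1),'P',r.x.round(4),'res',r.fun.round(2),'h',round((z-.013)*1e3,1),'size',np.round(sorted(np.array(e)*1e3),1),'long dir',ang.round(1),'areas',a[3],b[3])
E
```

```text
4 4
[246.5 169.9] [371.7 324.5] P [0.6463 0.2178 0.1219] res [-0.24  0.11 -0.2  -0.02] h 108.9 size [32.6 74.5] long dir -85.6 areas 524 785
[247.2 203.5] [391.6 289.6] P [0.5735 0.2144 0.1261] res [-0.26  0.11 -0.23 -0.02] h 113.1 size [26.8 81.6] long dir -85.8 areas 481 637
[249.2 239.2] [409.  261.9] P [0.4987 0.211  0.1106] res [-0.23  0.1  -0.21 -0.02] h 97.6 size [24.6 65.4] long dir -86.2 areas 353 405
[253.  272.4] [422.6 230.1] P [0.4278 0.2007 0.1167] res [-0.24  0.1  -0.22 -0.02] h 103.7 size [29.1 88.6] long dir -85.3 areas 568 570
```

The order from the tall board is C, D, A, B. Heights and depths agree, since the page blocks sit about 6.5 mm below and inside the covers. Next I'll locate both racks coarsely, then fly over the empty rack with the wrist camera.

```bash
python3 - <<'E'
from h import *
ct=cal('top')
print(ray(ct,[[429,228],[429,185],[434,277]],.013).round(3), ray(ct,[[255,228]],.013).round(3))
print(ray(ct,[[402,108],[322,105]],.1).round(3))
E
```

```text
[[ 0.536 -0.193  0.013]
 [ 0.637 -0.193  0.013]
 [ 0.423 -0.204  0.013]] [[0.532 0.211 0.013]]
[[ 0.791 -0.118  0.1  ]
 [ 0.796  0.058  0.1  ]]
```

Call:
arm_command(steps=[[60,0,0,-0.005,-0.17],[60,0,0,-0.005,-0.17],[60,0,0,-0.005,-0.17],[60,0,0,-0.005,-0.17],[60,0,0,0,-0.17],[60,0,0,0,-0.17],[60,0,0,0,-0.17],[60,0,0,0,-0.17]])

```text
time_s: 1.15
tcp_pos: [0.1569, -0.6046, 0.2267]
tool_rot: [-3.142, -0.001, 1.619]
force: [-0.0, -0.3, 0.5]
grip_width: 0.0511
```

Call:
arm_command(steps=[[60,0.033,0.033,0,0],[60,0.033,0.033,0,0],[60,0.033,0.033,0,0],[60,0.033,0.033,0,0],[60,0.033,0.033,0,0],[60,0.033,0.033,0,0],[60,0.033,0.033,0,0],[60,0.033,0.033,0,0],[60,0.033,0.033,0,0],[60,0.033,0.033,0,0],[60,0.033,0.033,0,0],[60,0.033,0.033,0,0]])

```text
time_s: 2.65
tcp_pos: [0.5362, -0.191, 0.227]
tool_rot: [-3.141, -0.0, 1.614]
force: [0.6, -0.6, -0.1]
grip_width: 0.0513
```

Call:
arm_command(steps=[[60,0,0,0,0],[60,0,0,0,0],[60,0,0,0,0]])

```text
time_s: 3.02
tcp_pos: [0.5348, -0.1932, 0.2271]
tool_rot: [-3.141, 0.0, 1.612]
force: [0.1, 0.3, -0.8]
grip_width: 0.0509
```

```bash
python3 - <<'E'
from h import *
s=bot.state(); print(s['time_s'],s['tcp_pos'],s['tool_rot'],s['grip_width'],s['qpos'],s['joint_velocities'])
c=imaging.calibration('wrist'); I=imaging.camera('wrist'); cv2.imwrite('pics/w1.png',I); import pickle; pickle.dump(c,open('pics/w1.pkl','wb')); print(c)
E
```

```text
3.025 [ 0.5347526  -0.19320916  0.22708811] [-3.14093636e+00  8.54118468e-05  1.61233364e+00] 0.050938278664200635 [-4.69906165e-01  8.18924845e-02  1.72811074e+00 -4.07243475e-04
  1.33211996e+00 -5.11347068e-01] [-0.00586763 -0.00317368 -0.00244351  0.00217715 -0.00172877  0.00227888]
{'intrinsics': array([[384.80225449,   0.        , 324.9577707 ],
       [  0.        , 384.80225449, 241.32768332],
       [  0.        ,   0.        ,   1.        ]]), 'eye': array([ 0.53178799, -0.12618574,  0.39249552]), 'attitude': array([2.87651198e+00, 2.33527447e-04, 4.23725721e-02])}
```

View pics/w1.png

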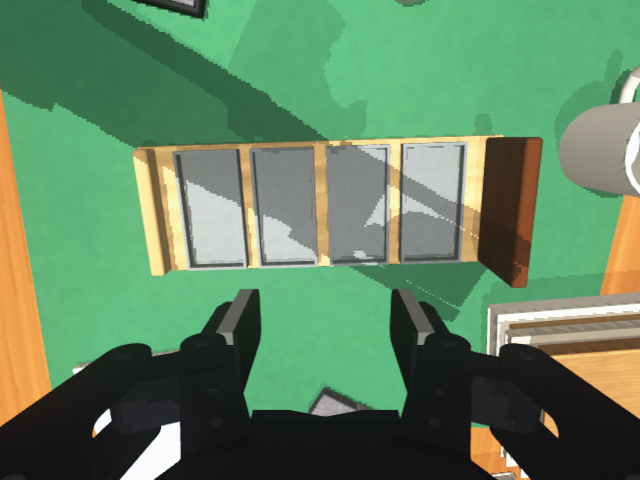

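The wrist view shows the empty rack with four grey trays, centred at about (212,208), (284,205), (358,203) and (433,201). The tall dark board is on the right (510,210), which is +x, and the low light board is on the left (150,210).

```bash
cat >> h.py <<'E'
def calp(c): return c["intrinsics"],np.array(c["eye"]),R.from_euler('xyz',c["attitude"]).as_matrix()
E
python3 - <<'E'
from h import *
import pickle
c=calp(pickle.load(open('pics/w1.pkl','rb'))); I=cv2.imread('pics/w1.png')
h=cv2.cvtColor(I,cv2.COLOR_BGR2HSV)
m=((h[...,1]<75)).astype(np.uint8)*255
z=np.zeros_like(m); z[135:275,165:472]=m[135:275,165:472]; m=cv2.morphologyEx(z,cv2.MORPH_OPEN,np.ones((5,5)))
n,l,st,ce=cv2.connectedComponentsWithStats(m)
o=I.copy(); res=[]
for i in range(1,n):
    if st[i,4]<800: continue
    ct=max(cv2.findContours((l==i).astype(np.uint8),0,1)[0],key=cv2.contourArea)
    P=ray(c,cv2.convexHull(ct)[:,0],.025)[:,:2]
    r=cv2.minAreaRect((P*1000).astype(np.float32)); res.append(r)
    print(ce[i].round(1),r)
    cv2.drawContours(o,[ct],-1,(0,0,255),1)
cv2.imwrite('pics/w1m.png',cv2.resize(o[100:300,100:560],None,fx=1.7,fy=1.7))
C=np.array(sorted([r[0] for r in res])); d=C[-1]-C[0]; print(C.round(1), np.diff(C,axis=0).round(1), np.arctan2(d[1],d[0]), C.mean(0))
E
```

```text
[432.4 201.5] ((640.52734375, -185.16354370117188), (68.91297912597656, 118.18008422851562), 4.237563610076904)
[359.1 203.8] ((570.4474487304688, -190.35812377929688), (67.21388244628906, 118.193115234375), 4.140649318695068)
[283.9 206.9] ((493.27569580078125, -196.1195831298828), (64.43106842041016, 118.1767807006836), 4.233463764190674)
[210.7 208.9] ((420.3240051269531, -201.56375122070312), (72.34745025634766, 118.20745086669922), 4.3166117668151855)
[[ 420.3 -201.6]
 [ 493.3 -196.1]
 [ 570.4 -190.4]
 [ 640.5 -185.2]] [[73.   5.4]
 [77.2  5.8]
 [70.1  5.2]] 0.07434031050161924 [ 531.14362335 -193.30125046]
```

View pics/w1m.png

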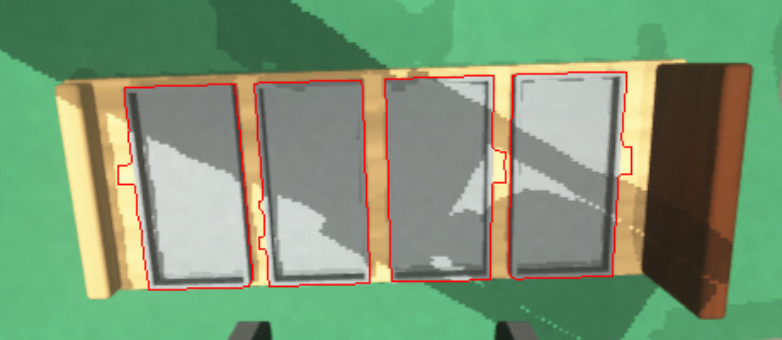

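```bash
cat > fit.py <<'E'
from h import *
import pickle,sys
def trays(I,c,roi,sat=75,ker=(7,45),out=None):
    x0,y0,x1,y1=roi
    h=cv2.cvtColor(I,cv2.COLOR_BGR2HSV)
    m=(h[...,1]<sat).astype(np.uint8)
    z=np.zeros_like(m); z[y0:y1,x0:x1]=m[y0:y1,x0:x1]
    m=cv2.morphologyEx(z,cv2.MORPH_OPEN,np.ones((ker[1],ker[0])))
    n,l,st,ce=cv2.connectedComponentsWithStats(m); res=[];o=I.copy()
    for i in range(1,n):
        if st[i,4]<800: continue
        ct=max(cv2.findContours((l==i).astype(np.uint8),0,1)[0],key=cv2.contourArea)
        cv2.drawContours(o,[ct],-1,(0,0,255),1)
        P=ray(c,cv2.convexHull(ct)[:,0],.025)[:,:2]
        res.append(cv2.minAreaRect((P*1000).astype(np.float32)))
    if out: cv2.imwrite(out,o)
    return sorted(res)
E
python3 - <<'E'
from fit import *
c=calp(pickle.load(open('pics/w1.pkl','rb'))); I=cv2.imread('pics/w1.png')
for sat in (55,65,75):
    rs=trays(I,c,(165,135,472,275),sat,(7,61),f'pics/w1m{sat}.png')
    for r in rs: print(sat,np.round(r[0],1),np.round(r[1],1),round(r[2],2))
E
```

```text
55 [ 424.9 -201.1] [ 62.2 118.5] 3.03
55 [ 495.4 -196.1] [ 59.3 118.4] 2.79
55 [ 566.8 -190.6] [ 59.4 117.7] 4.3
55 [ 637.4 -185.3] [ 61.8 117.9] 4.67
65 [ 424.7 -201.1] [ 62.2 118.9] 2.43
65 [ 495.2 -196.2] [ 59.7 118.6] 2.43
65 [ 566.8 -190.5] [ 59.6 118.1] 3.65
65 [ 637.5 -185.2] [ 61.6 118.7] 5.35
75 [ 424.4 -201.1] [ 63.1 118.9] 2.43
75 [ 495.1 -196.2] [ 59.8 118.7] 2.32
75 [ 566.7 -190.7] [ 59.8 118.2] 4.28
75 [ 638.  -185.2] [ 62.5 118.9] 5.35
```

Call:
arm_command(steps=[[60,0.04,0.0017,-0.003,0],[60,0.04,0.0017,-0.003,0],[60,0.04,0.0017,-0.003,0],[60,0.04,0.0017,-0.003,0],[60,0.04,0.0017,-0.003,0],[60,0.04,0.0017,-0.003,0],[60,0.04,0.0017,-0.003,0],[60,0.04,0.0017,-0.003,0],[60,0.04,0.0017,-0.003,0],[60,0.04,0.0017,-0.003,0],[60,0,0,0,0],[60,0,0,0,0]])

```text
time_s: 4.58
tcp_pos: [0.5354, 0.2069, 0.2571]
tool_rot: [-3.141, 0.001, 1.613]
force: [0.0, -0.2, 0.3]
grip_width: 0.0514
```

Call:
arm_command(steps=[[60,0,0,0,0],[60,0,0,0,0]])

```text
time_s: 4.82
tcp_pos: [0.5355, 0.2069, 0.2572]
tool_rot: [-3.141, 0.0, 1.612]
force: [-0.2, -0.8, -0.1]
grip_width: 0.0515
```

```bash
python3 - <<'E'
from h import *
s=bot.state(); print(s['time_s'],s['tcp_pos'],s['tool_rot'],s['grip_width'],s['qpos'])
c=imaging.calibration('wrist'); I=imaging.camera('wrist'); cv2.imwrite('pics/w2.png',I); import pickle; pickle.dump(c,open('pics/w2.pkl','wb'))
E
```

```text
4.825 [0.53547244 0.20690862 0.25722428] [-3.14144096e+00  1.79370195e-04  1.61212640e+00] 0.05151973388843839 [ 2.46571073e-01  7.19363587e-02  1.68211145e+00 -1.47148147e-04
  1.38772992e+00  2.05267818e-01]
```

View pics/w2.png

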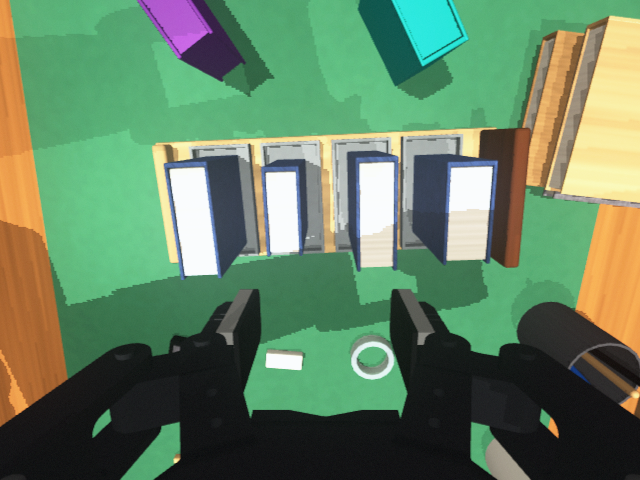

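The wrist view of the full rack shows B at (193,220), A at (285,207), D at (376,212) and C at (470,210), with the tall board on the right (515,200). Turquoise (412,40) and purple (190,35) are outside the rack.

```bash
python3 - <<'E'
from fit import *
c=calp(pickle.load(open('pics/w2.pkl','rb'))); I=cv2.imread('pics/w2.png')
h=cv2.cvtColor(I,cv2.COLOR_BGR2HSV)
x0,y0,x1,y1=160,150,500,285
def comp(m):
    z=np.zeros(m.shape,np.uint8); z[y0:y1,x0:x1]=m[y0:y1,x0:x1]
    return z
cream=comp((h[...,1]<45)&(h[...,2]>150))
cream=cv2.morphologyEx(cream,cv2.MORPH_OPEN,np.ones((9,9)))
n,l,st,ce=cv2.connectedComponentsWithStats(cream); o=I.copy(); rs=[]
H={'B':110,'A':104,'D':120,'C':116}; names=['B','A','D','C']
idx=[i for i in range(1,n) if st[i,4]>1500]; idx.sort(key=lambda i:ce[i][0]); print(len(idx))
for nm,i in zip(names,idx):
    k=max(cv2.findContours((l==i).astype(np.uint8),0,1)[0],key=cv2.contourArea)
    cv2.drawContours(o,[k],-1,(0,0,255),1)
    for dz in (0,.005):
        P=ray(c,k[:,0]+0.0,.013+H[nm]/1e3-dz)[:,:2]*1e3
        r=cv2.minAreaRect(P.astype(np.float32)); print(nm,dz,ce[i].round(1),np.round(r[0],1),np.round(r[1],1),round(r[2],2))
cv2.imwrite('pics/w2m.png',cv2.resize(o[125:290,150:535],None,fx=2,fy=2,interpolation=cv2.INTER_CUBIC))
E
```

```text
4
B 0 [193.4 220.2] [430.8 203.4] [27.6 87.3] 5.04
B 0.005 [193.4 220.2] [429.1 202.2] [28.1 88.8] 5.04
A 0 [282.1 212.1] [500.6 212.4] [23.9 67.6] 3.83
A 0.005 [282.1 212.1] [500.1 211.4] [24.3 68.7] 3.83
D 0 [376.3 213.4] [574.3 217. ] [25.7 81.4] 4.57
D 0.005 [376.3 213.4] [575. 216.] [26.2 82.8] 4.57
C 0 [468.6 212.3] [646.2 220.5] [31.4 73.5] 4.41
C 0.005 [468.6 212.3] [648.2 219.6] [31.9 74.8] 4.41
```

View pics/w2m.png

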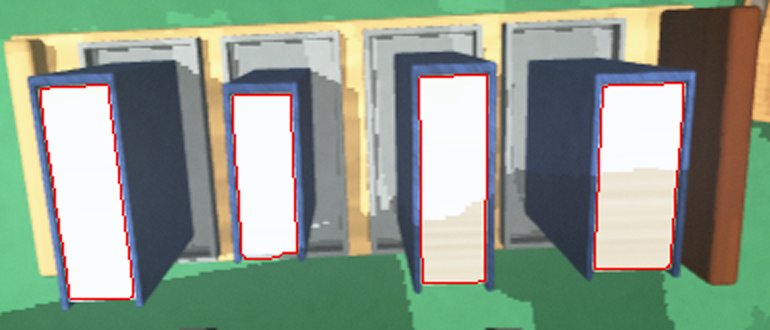

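Call:
arm_command(steps=[[63,0.001,0,0,-0.036],[63,0.001,0.037,0,0],[63,0.001,0.037,0,0],[63,0.001,0.037,0,0],[63,0,0,0,0],[63,0,0,0,0]], grip_force=40)

```text
time_s: 5.62
tcp_pos: [0.6451, 0.2207, 0.2568]
tool_rot: [-3.14, 0.0, 1.65]
force: [-0.9, -0.3, -1.3]
grip_width: 0.0538
```

```bash
cat > go.py <<'E'
from h import *
import sys
s=bot.state(); M=R.from_euler('xyz',s['tool_rot']).as_matrix()
print('t',round(s['time_s'],2),'tcp',s['tcp_pos'].round(4),'rot',s['tool_rot'].round(4),'F',s['force'].round(1),'w',round(s['grip_width'],4))
t=np.array([float(v) for v in sys.argv[1:4]])
print('tool delta',(M.T@(t-s['tcp_pos'])).round(4),'turn',round(float(s['tool_rot'][2]-1.648),4))
E
python3 go.py .6465 .2197 .081
python3 - <<'E'
from h import *
cv2.imwrite('pics/w3.png',imaging.camera('wrist'))
E
```

```text
t 5.62 tcp [0.6451 0.2207 0.2568] rot [-3.1401e+00  1.0000e-04  1.6503e+00] F [-0.9 -0.3 -1.3] w 0.0538
tool delta [-0.0011  0.0015  0.1758] turn 0.0023
```

View pics/w3.png

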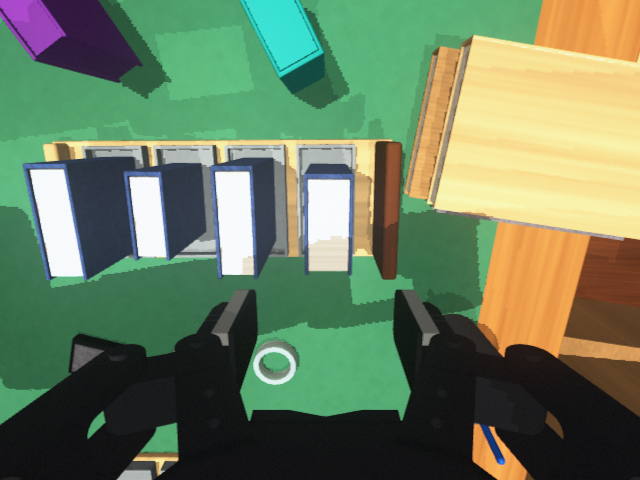

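Book C lies centred between the fingers (328,225), clear of D at (235,220) and the board at (385,210). I'll descend.

Call:
arm_command(steps=[[63,-0.001,0.0015,0.03,0],[63,0,0,0.04,0],[63,0,0,0.03,0],[63,0,0,0.025,0],[63,0,0,0.025,0],[63,0,0,0.025,0],[63,0,0,0,0]])

```text
time_s: 6.55
tcp_pos: [0.6441, 0.2195, 0.0799]
tool_rot: [-3.136, 0.001, 1.65]
force: [-0.5, 0.1, -0.4]
grip_width: 0.054
```

```bash
python3 go.py .6465 .2197 .081
python3 - <<'E'
from h import *
cv2.imwrite('pics/w4.png',imaging.camera('wrist'))
E
```

```text
t 6.55 tcp [0.6441 0.2195 0.0799] rot [-3.1358e+00  8.0000e-04  1.6505e+00] F [-0.5  0.1 -0.4] w 0.054
tool delta [ 0.      0.0024 -0.0011] turn 0.0025
```

View pics/w4.png

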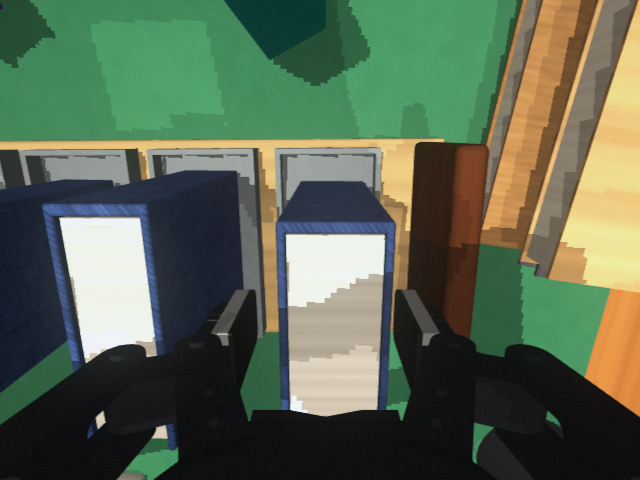

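Book C is straddled (cover edges at 280 and 393, pads at 255 and 397). I'll shift 3 mm towards +y of the tool and close.

Call:
arm_command(steps=[[63,0,0.003,0,-0.002],[63,0,0,0,0],[30,0,0,0,0],[30,0,0,0,0],[30,0,0,0,0],[30,0,0,0,0]])

```text
time_s: 7.35
tcp_pos: [0.6507, 0.2203, 0.0837]
tool_rot: [3.141, -0.0, 1.652]
force: [-2.5, -0.6, 5.7]
grip_width: 0.0369
```

```bash
python3 go.py .6465 .2197 .081
```

```text
t 7.35 tcp [0.6507 0.2203 0.0837] rot [ 3.1408e+00 -2.0000e-04  1.6519e+00] F [-2.5 -0.6  5.7] w 0.0369
tool delta [-0.0003 -0.0042  0.0027] turn 0.0039
```

Call:
arm_command(steps=[[20,0,0,-0.005,0],[20,0,0,-0.01,0],[20,0,0,-0.02,0],[20,0,0,0,0]])

```text
time_s: 7.85
tcp_pos: [0.6528, 0.2207, 0.1209]
tool_rot: [3.135, -0.001, 1.652]
force: [-0.1, -0.3, -1.8]
grip_width: 0.0372
```

```bash
python3 go.py .6465 .2197 .081
python3 - <<'E'
from h import *
cv2.imwrite('pics/w5.png',imaging.camera('wrist'));cv2.imwrite('pics/s5.png',imaging.camera('scene'))
E
```

```text
t 7.85 tcp [0.6528 0.2207 0.1209] rot [ 3.1352e+00 -1.0000e-03  1.6517e+00] F [-0.1 -0.3 -1.8] w 0.0372
tool delta [-0.0005 -0.0066  0.0398] turn 0.0037
```

View pics/w5.png

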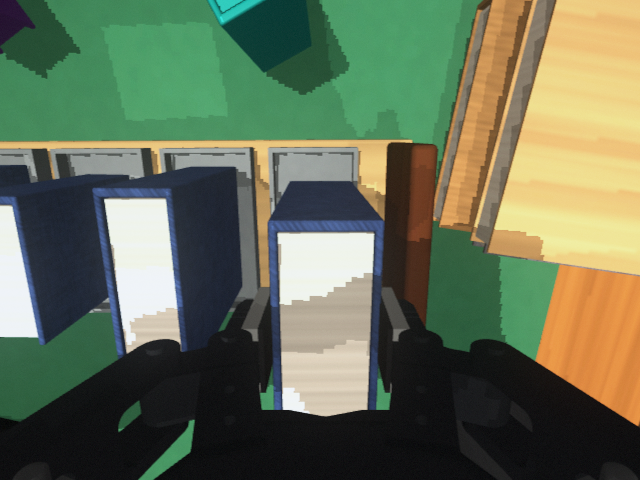

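View pics/s5.png

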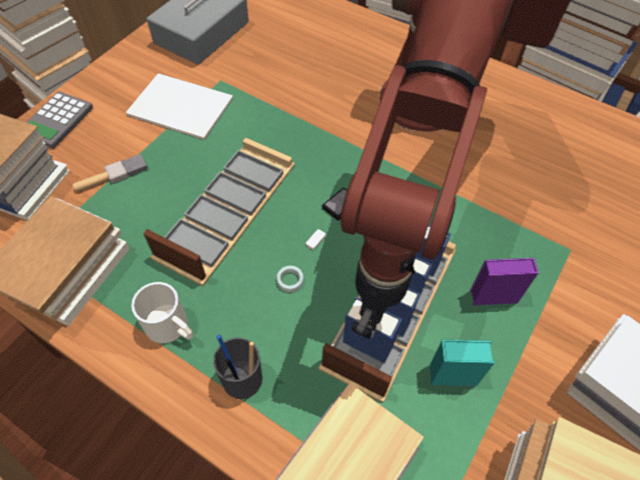

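C is held between the pads (edges at 272 and 382) and the other books are undisturbed. I'll lift and carry it to the empty rack's bay beside its tall board.

Call:
arm_command(steps=[[20,0,0,-0.04,0],[20,0,0,-0.04,0],[20,0,0,-0.03,0],[20,-0.02,-0.002,-0.01,0],[20,-0.04,-0.005,0,0],[20,-0.045,-0.005,0,0],[20,-0.045,-0.005,0,0],[20,-0.045,-0.005,0,0],[20,-0.045,-0.005,0,0],[20,-0.045,-0.005,0,0],[20,-0.045,-0.005,0,0],[20,-0.04,-0.005,0,0]], grip_force=50)

```text
time_s: 9.45
tcp_pos: [0.6362, -0.1548, 0.2348]
tool_rot: [-3.138, -0.001, 1.65]
force: [0.7, 0.0, -2.7]
grip_width: 0.0372
```

Call:
arm_command(steps=[[20,-0.034,-0.005,0,0],[20,0,0,0,0],[20,0,0,0,0]])

```text
time_s: 9.82
tcp_pos: [0.6347, -0.1865, 0.2355]
tool_rot: [-3.139, -0.002, 1.651]
force: [-0.1, 0.2, -3.1]
grip_width: 0.0369
```

```bash
python3 go.py .6388 -.1853 .0837
python3 - <<'E'
from h import *
import pickle
pickle.dump(imaging.calibration('wrist'),open('pics/w6.pkl','wb'))
cv2.imwrite('pics/w6.png',imaging.camera('wrist'))
E
```

```text
t 9.82 tcp [ 0.6347 -0.1865  0.2355] rot [-3.1388e+00 -1.8000e-03  1.6507e+00] F [-0.1  0.2 -3.1] w 0.0369
tool delta [0.0006 0.0046 0.1518] turn 0.0027
```

View pics/w6.png

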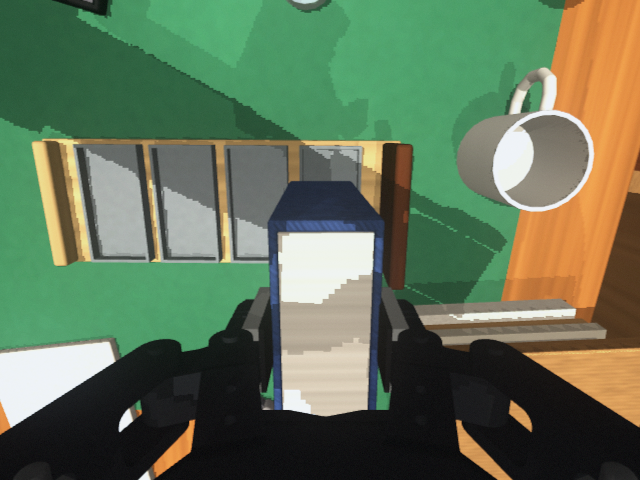

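```bash
python3 - <<'E'
from fit import *
c=calp(pickle.load(open('pics/w6.pkl','rb'))); s=bot.state(); M=R.from_euler('xyz',s['tool_rot']).as_matrix()
for px in [[269,222],[383,222],[326,222],[290,183],[364,183]]:
    for z in ([s['tcp_pos'][2]+.0453] if px[1]>200 else [s['tcp_pos'][2]-.0707]):
        print(px,(M.T@(ray(c,px,z)[0]-s['tcp_pos'])).round(4))
I=cv2.imread('pics/w6.png'); 
for x in (300,326,350): print([tuple(I[y,x]) for y in range(178,240,4)])
E
```

```text
[269, 222] [ 0.0404 -0.0184 -0.0452]
[383, 222] [ 0.0404  0.0179 -0.0453]
[326, 222] [ 0.0404 -0.0002 -0.0452]
[290, 183] [ 0.0394 -0.0219  0.0708]
[364, 183] [0.0394 0.0232 0.0707]
[(np.uint8(86), np.uint8(88), np.uint8(84)), (np.uint8(58), np.uint8(42), np.uint8(36)), (np.uint8(58), np.uint8(43), np.uint8(36)), (np.uint8(59), np.uint8(43), np.uint8(37)), (np.uint8(56), np.uint8(43), np.uint8(35)), (np.uint8(57), np.uint8(43), np.uint8(34)), (np.uint8(56), np.uint8(42), np.uint8(36)), (np.uint8(61), np.uint8(45), np.uint8(38)), (np.uint8(63), np.uint8(48), np.uint8(42)), (np.uint8(62), np.uint8(48), np.uint8(42)), (np.uint8(67), np.uint8(50), np.uint8(44)), (np.uint8(121), np.uint8(82), np.uint8(63)), (np.uint8(141), np.uint8(91), np.uint8(71)), (np.uint8(110), np.uint8(75), np.uint8(60)), (np.uint8(235), np.uint8(243), np.uint8(239)), (np.uint8(234), np.uint8(243), np.uint8(239))]
[(np.uint8(88), np.uint8(88), np.uint8(85)), (np.uint8(58), np.uint8(44), np.uint8(37)), (np.uint8(60), np.uint8(46), np.uint8(39)), (np.uint8(56), np.uint8(42), np.uint8(35)), (np.uint8(57), np.uint8(44)
[... 526 characters left out ...]
, np.uint8(114), np.uint8(109)), (np.uint8(55), np.uint8(41), np.uint8(34)), (np.uint8(58), np.uint8(46), np.uint8(37)), (np.uint8(56), np.uint8(42), np.uint8(34)), (np.uint8(58), np.uint8(44), np.uint8(38)), (np.uint8(61), np.uint8(44), np.uint8(39)), (np.uint8(55), np.uint8(43), np.uint8(37)), (np.uint8(60), np.uint8(44), np.uint8(39)), (np.uint8(63), np.uint8(47), np.uint8(40)), (np.uint8(63), np.uint8(48), np.uint8(40)), (np.uint8(61), np.uint8(50), np.uint8(42)), (np.uint8(85), np.uint8(60), np.uint8(51)), (np.uint8(149), np.uint8(98), np.uint8(75)), (np.uint8(113), np.uint8(81), np.uint8(65)), (np.uint8(234), np.uint8(243), np.uint8(239)), (np.uint8(236), np.uint8(244), np.uint8(240))]
```

The held book is centred on the TCP: spine at +40.4 mm against 41 nominal, and the top and bottom edges agree, so it hangs upright. I'll lower it to just above the rim.

Call:
arm_command(steps=[[20,0.001,0.005,0.03,0.004],[20,0,0,0.04,0],[20,0,0,0.03,0],[20,0,0,0.02,0],[20,0,0,0.01,0],[20,0,0,0,0],[20,0,0,0,0]])

```text
time_s: 10.75
tcp_pos: [0.6423, -0.1854, 0.1091]
tool_rot: [3.139, 0.001, 1.648]
force: [0.3, -0.4, -2.7]
grip_width: 0.0369
```

```bash
python3 go.py .6388 -.1853 .0837
python3 - <<'E'
from h import *
cv2.imwrite('pics/w7.png',imaging.camera('wrist'))
cv2.imwrite('pics/s7.png',imaging.camera('scene')[120:320,120:320].repeat(3,0).repeat(3,1))
E
```

```text
t 10.75 tcp [ 0.6423 -0.1854  0.1091] rot [3.1388e+00 1.4000e-03 1.6479e+00] F [ 0.3 -0.4 -2.7] w 0.0369
tool delta [ 0.0004 -0.0036  0.0254] turn -0.0001
```

View pics/w7.png

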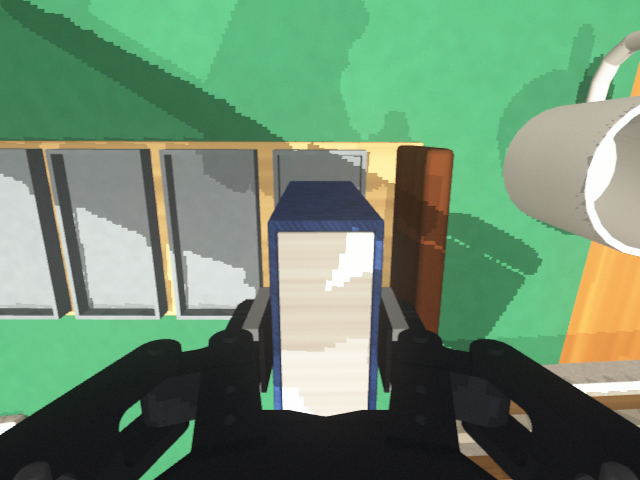

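View pics/s7.png

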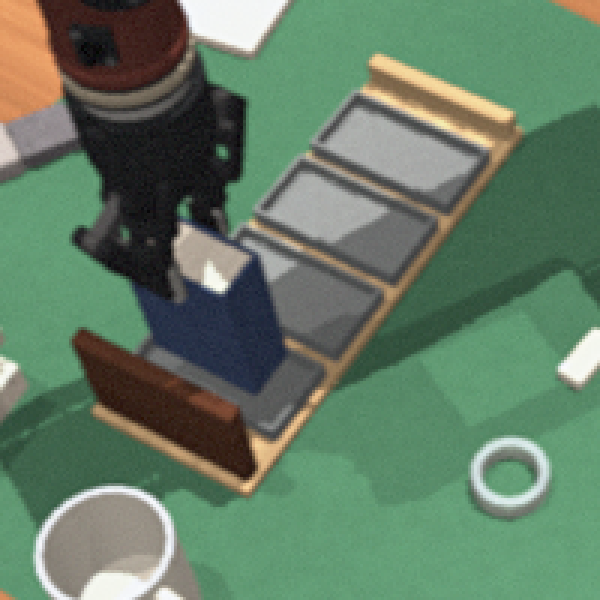

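Call:
arm_command(steps=[[20,0,-0.0035,0.006,0],[20,0,0,0.006,0],[20,0,0,0.005,0],[20,0,0,0,0],[20,0,0,0,0]])

```text
time_s: 11.48
tcp_pos: [0.6376, -0.1852, 0.0902]
tool_rot: [-3.142, -0.0, 1.648]
force: [-0.2, 0.2, -2.4]
grip_width: 0.037
```

```bash
python3 go.py .6388 -.1853 .0837
```

```text
t 11.47 tcp [ 0.6376 -0.1852  0.0902] rot [-3.1416 -0.      1.6478] F [-0.2  0.2 -2.4] w 0.037
tool delta [-0.0002  0.0012  0.0065] turn -0.0002
```

Call:
arm_command(steps=[[20,0,0.001,0.002,0],[20,0,0,0.002,0],[20,0,0,0.001,0],[20,0,0,0,0]])

```text
time_s: 11.98
tcp_pos: [0.6384, -0.1851, 0.0851]
tool_rot: [-3.141, -0.0, 1.648]
force: [-0.2, -1.0, -2.3]
grip_width: 0.037
```

Call:
arm_command(steps=[[20,0,0,0.001,0],[20,0,0,0,0]])

```text
time_s: 12.22
tcp_pos: [0.6385, -0.1851, 0.0842]
tool_rot: [-3.141, -0.0, 1.648]
force: [0.6, -0.1, -2.5]
grip_width: 0.0371
```

```bash
python3 go.py .6388 -.1853 .0837
```

```text
t 12.22 tcp [ 0.6385 -0.1851  0.0842] rot [-3.1415e+00 -1.0000e-04  1.6478e+00] F [ 0.6 -0.1 -2.5] w 0.0371
tool delta [-0.0002  0.0003  0.0005] turn -0.0002
```

Call:
arm_command(steps=[[20,0,0,0.001,0],[20,0,0,0,0]])

```text
time_s: 12.48
tcp_pos: [0.6387, -0.1852, 0.0839]
tool_rot: [3.141, 0.0, 1.648]
force: [-0.6, 1.0, -0.1]
grip_width: 0.037
```

Call:
arm_command(steps=[[20,0,0,0.001,0],[20,0,0,0,0]])

```text
time_s: 12.72
tcp_pos: [0.6388, -0.1853, 0.0839]
tool_rot: [3.141, 0.0, 1.648]
force: [-3.6, 0.4, 5.5]
grip_width: 0.037
```

C is on the floor (contact 5.5 N). I'll release and rise.

Call:
arm_command(steps=[[50,0,0,0,0],[60,0,0,0,0],[60,0,0,0,0],[60,0,0,0,0],[60,0,0,-0.01,0],[60,0,0,-0.03,0],[60,0,0,-0.04,0],[60,0,0,-0.04,0],[60,0,0,-0.04,0],[60,0,0,0,0]])

```text
time_s: 13.98
tcp_pos: [0.6417, -0.1863, 0.249]
tool_rot: [3.131, 0.005, 1.648]
force: [0.0, -0.3, 0.7]
grip_width: 0.0515
```

```bash
python3 go.py .5748 .2162 .24
python3 - <<'E'
from h import *
cv2.imwrite('pics/w8.png',imaging.camera('wrist'))
E
```

```text
t 13.97 tcp [ 0.6417 -0.1863  0.249 ] rot [3.1314 0.005  1.6478] F [ 0.  -0.3  0.7] w 0.0515
tool delta [ 0.4065 -0.0358  0.0066] turn -0.0002
```

View pics/w8.png

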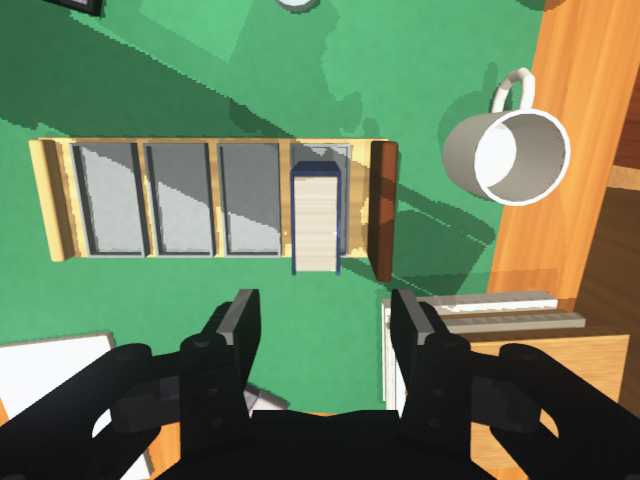

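C stands upright in the bay next to the tall board, at (316,222). Next is D.

Call:
arm_command(steps=[[57,0.03,-0.003,0,0],[57,0.045,-0.004,0,0],[57,0.045,-0.004,0,0],[57,0.045,-0.004,0,0],[57,0.045,-0.004,0,0],[57,0.045,-0.004,0,0],[57,0.045,-0.004,0,0],[57,0.045,-0.004,0,0],[57,0.035,-0.003,0,0],[57,0.0265,-0.002,0,0],[57,0,0,0,0],[57,0,0,0,0]], grip_force=40)

```text
time_s: 15.52
tcp_pos: [0.5707, 0.2167, 0.2408]
tool_rot: [-3.139, 0.001, 1.648]
force: [-0.0, -0.7, -0.1]
grip_width: 0.0486
```

```bash
python3 go.py .5748 .2162 .085
python3 - <<'E'
from h import *
import pickle
pickle.dump(imaging.calibration('wrist'),open('pics/w9.pkl','wb'))
cv2.imwrite('pics/w9.png',imaging.camera('wrist'))
E
```

```text
t 15.53 tcp [0.5707 0.2167 0.2408] rot [-3.1393e+00  1.1000e-03  1.6479e+00] F [-0.  -0.7 -0.1] w 0.0486
tool delta [-0.0006  0.0044  0.1558] turn -0.0001
```

View pics/w9.png

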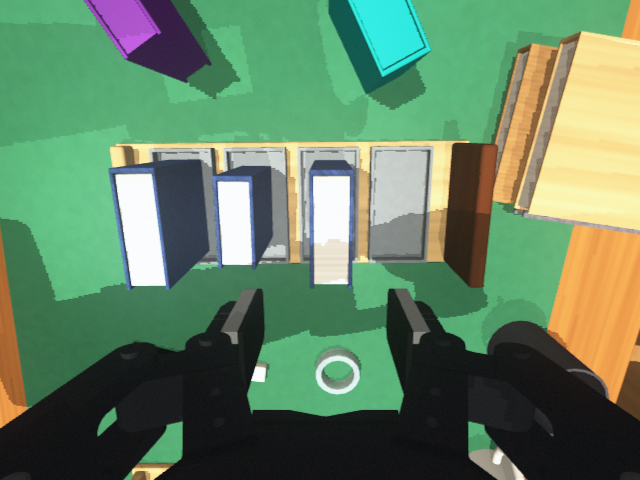

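D is centred near the fingers (331,225) and A is at (236,220). I'll descend with a 4 mm correction.

Call:
arm_command(steps=[[57,0,0.0044,0.02,0],[57,0,0,0.035,0],[57,0,0,0.035,0],[57,0,0,0.03,0],[57,0,0,0.02,0],[57,0,0,0.015,0],[57,0,0,0,0],[57,0,0,0,0]])

```text
time_s: 16.58
tcp_pos: [0.5769, 0.218, 0.0885]
tool_rot: [3.139, -0.0, 1.648]
force: [-0.5, -0.3, -0.2]
grip_width: 0.0487
```

```bash
python3 go.py .5748 .2162 .085
python3 - <<'E'
from h import *
cv2.imwrite('pics/w10.png',imaging.camera('wrist'))
E
```

```text
t 16.57 tcp [0.5769 0.218  0.0885] rot [ 3.1393e+00 -4.0000e-04  1.6477e+00] F [-0.5 -0.3 -0.2] w 0.0487
tool delta [-0.0016 -0.0022  0.0035] turn -0.0003
```

View pics/w10.png

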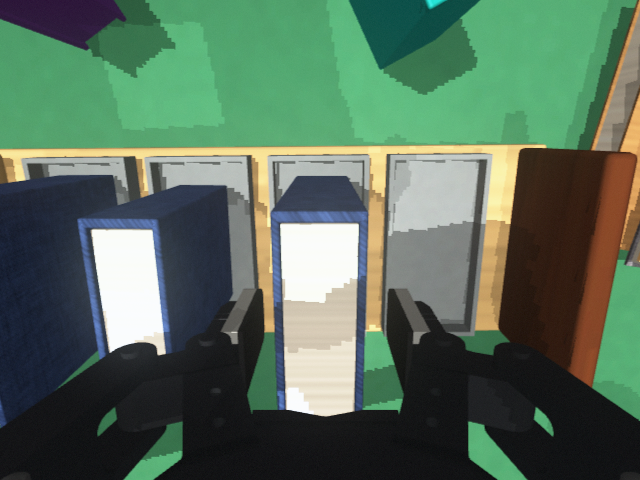

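D is straddled (edges 273 and 367). I'll shift −2 mm, go 3 mm lower, and close.

Call:
arm_command(steps=[[57,-0.001,-0.002,0.003,0],[57,0,0,0,0],[25,0,0,0,0],[25,0,0,0,0],[25,0,0,0,0],[25,0,0,0,0]])

```text
time_s: 17.38
tcp_pos: [0.5743, 0.2167, 0.0847]
tool_rot: [3.141, -0.0, 1.648]
force: [0.3, 1.1, 1.9]
grip_width: 0.0314
```

Call:
arm_command(steps=[[20,0,0,-0.005,0],[20,0,0,-0.015,0],[20,0,0,-0.03,0],[20,0,0,-0.04,0],[20,0,0,-0.04,0],[20,0,0,-0.02,0],[20,0,0,0,0],[20,0,0,0,0]], grip_force=50)

```text
time_s: 18.38
tcp_pos: [0.5725, 0.2162, 0.2321]
tool_rot: [-3.138, 0.001, 1.648]
force: [0.1, 0.9, -1.9]
grip_width: 0.0311
```

```bash
python3 go.py .567 -.1906 .24
python3 - <<'E'
from h import *
cv2.imwrite('pics/w11.png',imaging.camera('wrist'))
E
```

```text
t 18.38 tcp [0.5725 0.2162 0.2321] rot [-3.1379e+00  6.0000e-04  1.6478e+00] F [ 0.1  0.9 -1.9] w 0.0311
tool delta [-0.4052 -0.0368 -0.0075] turn -0.0002
```

View pics/w11.png

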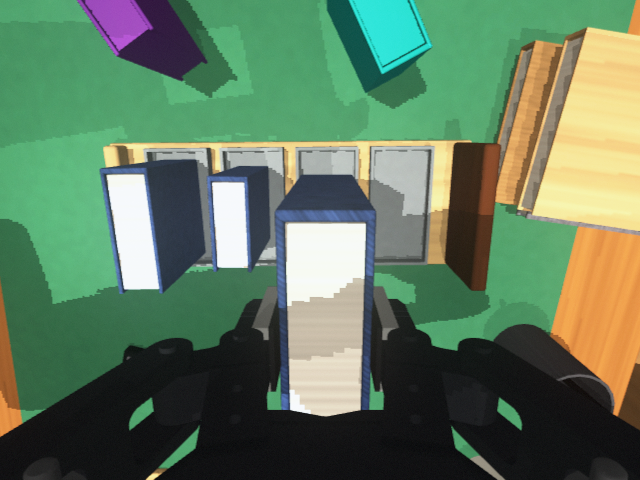

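Call:
arm_command(steps=[[20,-0.02,-0.002,-0.008,0],[20,-0.04,-0.004,0,0],[20,-0.045,-0.004,0,0],[20,-0.045,-0.004,0,0],[20,-0.045,-0.004,0,0],[20,-0.045,-0.004,0,0],[20,-0.045,-0.004,0,0],[20,-0.045,-0.004,0,0],[20,-0.04,-0.004,0,0],[20,-0.035,-0.003,0,0],[20,0,0,0,0],[20,0,0,0,0]])

```text
time_s: 19.92
tcp_pos: [0.5673, -0.1903, 0.2417]
tool_rot: [-3.14, -0.001, 1.647]
force: [0.7, -0.3, -2.2]
grip_width: 0.031
```

```bash
python3 go.py .567 -.1906 .0847
cat > held.py <<'E'
# held.py TCPz_at_grasp height depth : book pose relative to tool, from wrist picture
from h import *
import sys
zg,H,D=[float(v) for v in sys.argv[1:4]]; out=sys.argv[4]
s=bot.state(); c=cal('wrist'); I=imaging.camera('wrist'); cv2.imwrite(out,I)
M=R.from_euler('xyz',s['tool_rot']).as_matrix(); zt=s['tcp_pos'][2]-zg+.013+H
h=cv2.cvtColor(I,cv2.COLOR_BGR2HSV)
b=((h[...,0]>100)&(h[...,0]<130)&(h[...,1]>80)&(h[...,2]>85)).astype(np.uint8)
col=[np.flatnonzero(b[170:260,x]) for x in range(295,356,4)]
rows=[170+k.min() for k in col if len(k)>2]; 
for r in (np.median(rows),np.median(rows[:5]),np.median(rows[-5:])): print('row',r,(M.T@(ray(c,[325,r],zt)[0]-s['tcp_pos'])).round(4),'want',D/2)
row=250; xs=np.flatnonzero(b[row,250:400])+250; print('edges',xs.min(),xs.max())
E
python3 held.py .0847 .120 .090 pics/w12.png
```

```text
t 19.93 tcp [ 0.5673 -0.1903  0.2417] rot [-3.1403e+00 -1.1000e-03  1.6468e+00] F [ 0.7 -0.3 -2.2] w 0.031
tool delta [-4.00e-04 -1.00e-04  1.57e-01] turn -0.0012
row 210.0 [ 0.0453 -0.0002 -0.0483] want 0.045
row 210.0 [ 0.0453 -0.0002 -0.0483] want 0.045
row 210.0 [ 0.0453 -0.0002 -0.0483] want 0.045
edges 277 393
```

View pics/w12.png

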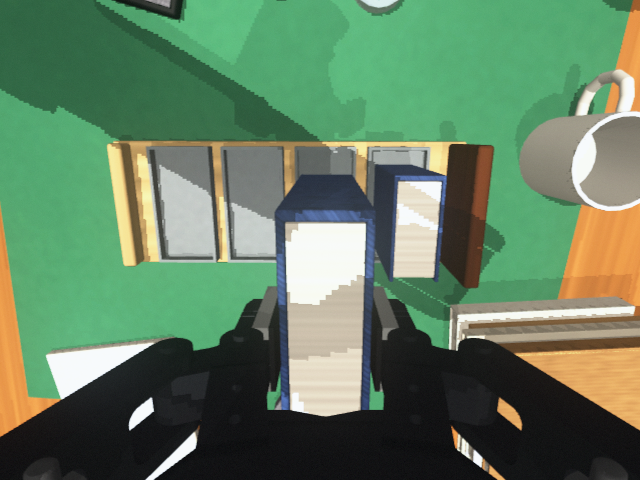

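D hangs centred (spine at 45.3 mm against 45). C stands at (415,225), well clear. I'll lower it.

Call:
arm_command(steps=[[20,0,0,0.02,0],[20,0,0,0.035,0],[20,0,0,0.035,0],[20,0,0,0.025,0],[20,0,0,0.015,0],[20,0,0,0.006,0],[20,0,0,0,0],[20,0,0,0,0]])

```text
time_s: 20.98
tcp_pos: [0.5692, -0.1905, 0.1077]
tool_rot: [3.139, 0.001, 1.648]
force: [0.0, 0.9, -2.0]
grip_width: 0.0313
```

```bash
python3 go.py .567 -.1906 .0847
```

```text
t 20.98 tcp [ 0.5692 -0.1905  0.1077] rot [3.1393e+00 1.3000e-03 1.6479e+00] F [ 0.   0.9 -2. ] w 0.0313
tool delta [ 0.0001 -0.0022  0.023 ] turn -0.0001
```

Call:
arm_command(steps=[[20,0,-0.001,0.008,0],[20,0,0,0.007,0],[20,0,0,0.004,0],[20,0,0,0.001,0],[20,0,0,0,0],[20,0,0,0,0]])

```text
time_s: 21.72
tcp_pos: [0.5674, -0.1902, 0.0866]
tool_rot: [3.141, 0.0, 1.648]
force: [0.6, 0.6, -1.9]
grip_width: 0.0311
```

```bash
python3 go.py .567 -.1906 .0847
```

```text
t 21.73 tcp [ 0.5674 -0.1902  0.0866] rot [3.1411e+00 2.0000e-04 1.6478e+00] F [ 0.6  0.6 -1.9] w 0.0311
tool delta [-0.0003 -0.0004  0.0019] turn -0.0002
```

Call:
arm_command(steps=[[20,0,0,0.001,0],[20,0,0,0.001,0],[20,0,0,0,0]])

```text
time_s: 22.1
tcp_pos: [0.5673, -0.1902, 0.0847]
tool_rot: [3.141, 0.0, 1.648]
force: [-1.2, 0.1, 0.7]
grip_width: 0.031
```

Call:
arm_command(steps=[[20,0,0,0.001,0],[20,0,0,0,0]])

```text
time_s: 22.35
tcp_pos: [0.5675, -0.1903, 0.0847]
tool_rot: [3.141, 0.0, 1.648]
force: [-2.7, 1.3, 4.9]
grip_width: 0.031
```

D is on the floor (4.9 N). I'll release and rise.

Call:
arm_command(steps=[[45,0,0,0,0],[54,0,0,0,0],[54,0,0,0,0],[54,0,0,0,0],[54,0,0,-0.01,0],[54,0,0,-0.03,0],[54,0,0,-0.04,0],[54,0,0,-0.04,0],[54,0,0,-0.04,0],[54,0,0,0,0],[54,0,0,0,0],[54,0,0,0,0]])

```text
time_s: 23.85
tcp_pos: [0.566, -0.1896, 0.2412]
tool_rot: [-3.138, -0.002, 1.648]
force: [0.1, 0.5, -0.1]
grip_width: 0.0461
```

```bash
python3 go.py .5002 .2116 .24
python3 - <<'E'
from h import *
cv2.imwrite('pics/w13.png',imaging.camera('wrist'))
E
```

```text
t 23.85 tcp [ 0.566  -0.1896  0.2412] rot [-3.1384e+00 -1.9000e-03  1.6478e+00] F [ 0.1  0.5 -0.1] w 0.0461
tool delta [ 0.4051 -0.0347  0.002 ] turn -0.0002
```

View pics/w13.png

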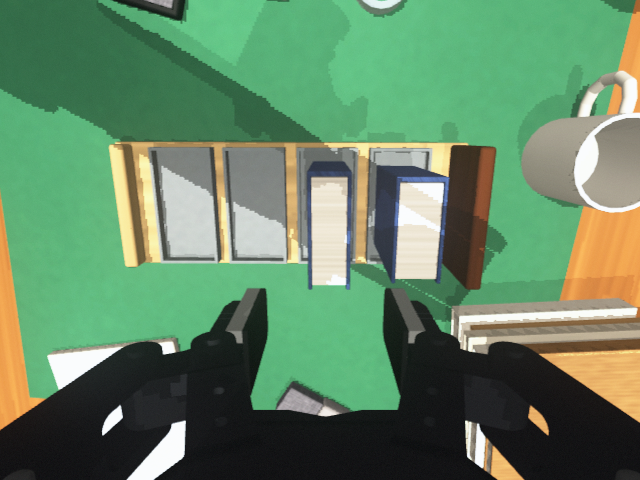

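D stands at (329,225) next to C (418,228). Next is A.

Call:
arm_command(steps=[[54,0.03,-0.003,0,0],[54,0.045,-0.004,0,0],[54,0.045,-0.004,0,0],[54,0.045,-0.004,0,0],[54,0.045,-0.004,0,0],[54,0.045,-0.004,0,0],[54,0.045,-0.004,0,0],[54,0.045,-0.004,0,0],[54,0.035,-0.003,0,0],[54,0.025,-0.001,0,0],[54,0,0,0,0],[54,0,0,0,0]], grip_force=40)

```text
time_s: 25.4
tcp_pos: [0.5007, 0.2103, 0.2424]
tool_rot: [-3.14, 0.001, 1.648]
force: [-0.2, -0.5, 0.2]
grip_width: 0.0462
```

```bash
python3 go.py .5002 .2116 .069
python3 - <<'E'
from h import *
cv2.imwrite('pics/w14.png',imaging.camera('wrist'))
E
```

```text
t 25.4 tcp [0.5007 0.2103 0.2424] rot [-3.1400e+00  1.0000e-03  1.6478e+00] F [-0.2 -0.5  0.2] w 0.0462
tool delta [ 1.500e-03 -1.000e-04  1.734e-01] turn -0.0002
```

View pics/w14.png

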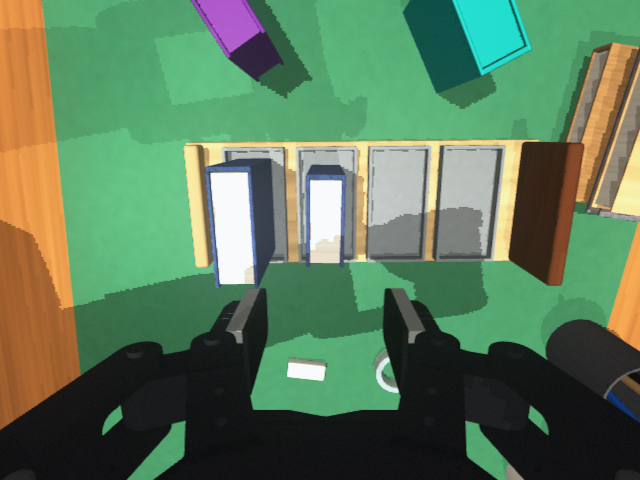

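A is centred (326,215), with B at (235,225). I'll descend.

Call:
arm_command(steps=[[54,0.001,0,0.025,0],[54,0,0,0.04,0],[54,0,0,0.04,0],[54,0,0,0.035,0],[54,0,0,0.02,0],[54,0,0,0.013,0],[54,0,0,0,0],[54,0,0,0,0]])

```text
time_s: 26.45
tcp_pos: [0.5021, 0.212, 0.0714]
tool_rot: [3.14, -0.0, 1.647]
force: [-0.4, 0.3, 1.0]
grip_width: 0.0458
```

```bash
python3 go.py .5002 .2116 .069
python3 - <<'E'
from h import *
cv2.imwrite('pics/w15.png',imaging.camera('wrist'))
E
```

```text
t 26.45 tcp [0.5021 0.212  0.0714] rot [ 3.1395e+00 -4.0000e-04  1.6474e+00] F [-0.4  0.3  1. ] w 0.0458
tool delta [-0.0002 -0.0019  0.0024] turn -0.0006
```

View pics/w15.png

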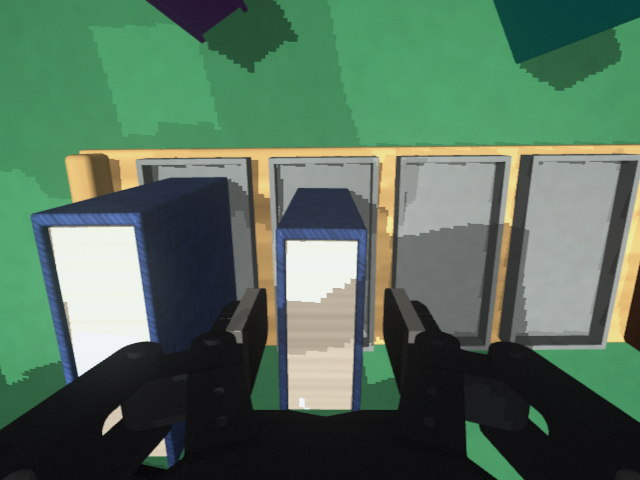

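A is straddled (edges 278 and 364). I'll adjust slightly, grip and lift.

Call:
arm_command(steps=[[54,0,-0.0015,0.002,0],[54,0,0,0,0],[22,0,0,0,0],[22,0,0,0,0],[22,0,0,0,0],[22,0,0,0,0]])

```text
time_s: 27.25
tcp_pos: [0.4999, 0.212, 0.0687]
tool_rot: [3.141, -0.0, 1.648]
force: [0.2, -0.2, 1.7]
grip_width: 0.0294
```

Call:
arm_command(steps=[[18,0,0,-0.005,0],[18,0,0,-0.015,0],[18,0,0,-0.03,0],[18,0,0,-0.04,0],[18,0,0,-0.045,0],[18,0,0,-0.03,0],[18,0,0,0,0],[18,0,0,0,0]], grip_force=50)

```text
time_s: 28.25
tcp_pos: [0.4984, 0.2115, 0.2319]
tool_rot: [-3.139, 0.0, 1.648]
force: [-0.0, -0.2, -1.8]
grip_width: 0.0286
```

```bash
python3 go.py .4952 -.196 .24
python3 - <<'E'
from h import *
cv2.imwrite('pics/w16.png',imaging.camera('wrist'))
E
```

```text
t 28.25 tcp [0.4984 0.2115 0.2319] rot [-3.1392e+00  5.0000e-04  1.6478e+00] F [-0.  -0.2 -1.8] w 0.0286
tool delta [-0.4061 -0.0346 -0.0078] turn -0.0002
```

View pics/w16.png

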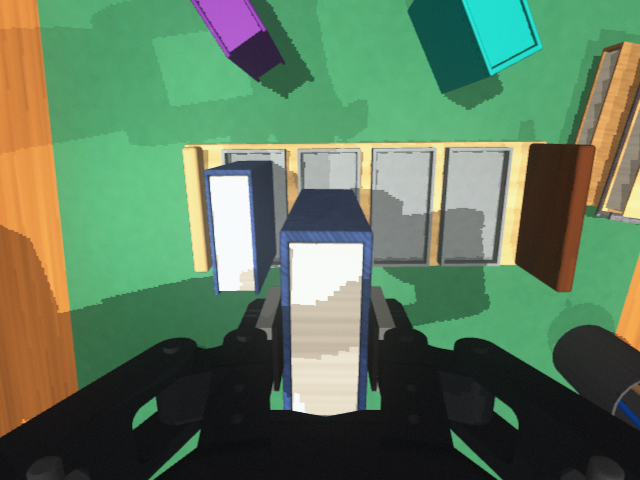

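A is held (edges 280 and 371). I'll carry it to the third bay.

Call:
arm_command(steps=[[18,-0.02,-0.002,-0.008,0],[18,-0.04,-0.004,0,0],[18,-0.045,-0.004,0,0],[18,-0.045,-0.004,0,0],[18,-0.045,-0.004,0,0],[18,-0.045,-0.004,0,0],[18,-0.045,-0.004,0,0],[18,-0.045,-0.004,0,0],[18,-0.04,-0.003,0,0],[18,-0.036,-0.002,0,0],[18,0,0,0,0],[18,0,0,0,0]])

```text
time_s: 29.8
tcp_pos: [0.4949, -0.1955, 0.2404]
tool_rot: [-3.14, -0.002, 1.647]
force: [-0.2, 0.9, -2.3]
grip_width: 0.0294
```

```bash
python3 go.py .4952 -.196 .0687; python3 held.py .0687 .104 .074 pics/w17.png
```

```text
t 29.8 tcp [ 0.4949 -0.1955  0.2404] rot [-3.1399e+00 -1.6000e-03  1.6469e+00] F [-0.2  0.9 -2.3] w 0.0294
tool delta [-0.0008  0.0006  0.1717] turn -0.0011
row 222.5 [ 0.0413 -0.0002 -0.0482] want 0.037
row 231.0 [ 0.0386 -0.0002 -0.0482] want 0.037
row 222.0 [ 0.0415 -0.0002 -0.0482] want 0.037
edges 281 371
```

View pics/w17.png

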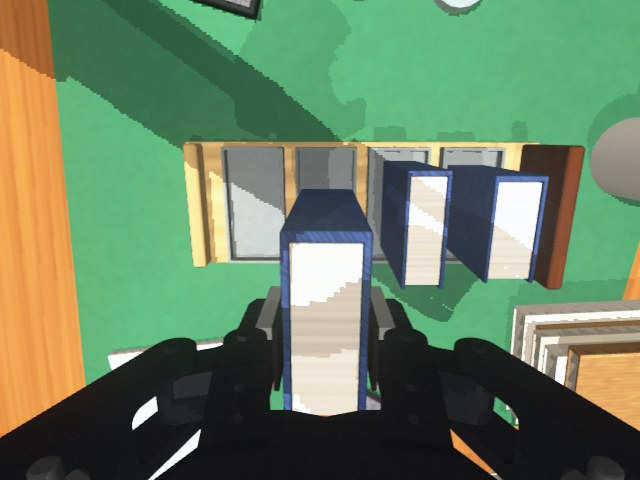

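A hangs centred within 2 mm, with D (425,225) and C (505,225) clear. I'll lower it.

Call:
arm_command(steps=[[18,-0.002,0,0.02,0],[18,0,0,0.035,0],[18,0,0,0.04,0],[18,0,0,0.03,0],[18,0,0,0.015,0],[18,0,0,0.008,0],[18,0,0,0,0],[18,0,0,0,0]])

```text
time_s: 30.85
tcp_pos: [0.4971, -0.1982, 0.0947]
tool_rot: [3.139, 0.001, 1.648]
force: [0.1, -1.2, -1.7]
grip_width: 0.0293
```

```bash
python3 go.py .4952 -.196 .0687
```

```text
t 30.85 tcp [ 0.4971 -0.1982  0.0947] rot [3.1394e+00 1.5000e-03 1.6480e+00] F [ 0.1 -1.2 -1.7] w 0.0293
tool delta [ 0.0024 -0.0018  0.026 ] turn -0.0
```

Call:
arm_command(steps=[[18,0.001,0,0.01,0],[18,0,0,0.008,0],[18,0,0,0.004,0],[18,0,0,0.001,0],[18,0,0,0,0],[18,0,0,0,0]])

```text
time_s: 31.6
tcp_pos: [0.4962, -0.1968, 0.0706]
tool_rot: [3.141, 0.0, 1.648]
force: [-0.4, 0.8, -1.7]
grip_width: 0.0294
```

```bash
python3 go.py .4952 -.196 .0687
```

```text
t 31.6 tcp [ 0.4962 -0.1968  0.0706] rot [3.1411e+00 3.0000e-04 1.6478e+00] F [-0.4  0.8 -1.7] w 0.0294
tool delta [ 0.0008 -0.0009  0.0019] turn -0.0002
```

Call:
arm_command(steps=[[18,0,0,0.001,0],[18,0,0,0.001,0],[18,0,0,0,0]])

```text
time_s: 31.98
tcp_pos: [0.4961, -0.1968, 0.0687]
tool_rot: [3.141, 0.0, 1.648]
force: [-0.6, 0.0, 1.2]
grip_width: 0.0292
```

Call:
arm_command(steps=[[18,0,0,0.001,0],[18,0,0,0,0]])

```text
time_s: 32.22
tcp_pos: [0.4963, -0.1968, 0.0687]
tool_rot: [3.141, 0.0, 1.648]
force: [-1.5, 1.6, 6.0]
grip_width: 0.029
```

A is on the floor. I'll release and rise.

Call:
arm_command(steps=[[44,0,0,0,0],[52,0,0,0,0],[52,0,0,0,0],[52,0,0,0,0],[52,0,0,-0.01,0],[52,0,0,-0.03,0],[52,0,0,-0.045,0],[52,0,0,-0.045,0],[52,0,0,-0.045,0],[52,0,0,0,0],[52,0,0,0,0],[52,0,0,0,0]])

```text
time_s: 33.72
tcp_pos: [0.4948, -0.196, 0.2404]
tool_rot: [-3.139, -0.002, 1.648]
force: [-0.4, 0.3, -0.4]
grip_width: 0.0445
```

```bash
python3 go.py .4294 .2024 .24
python3 - <<'E'
from h import *
cv2.imwrite('pics/w18.png',imaging.camera('wrist'))
E
```

```text
t 33.73 tcp [ 0.4948 -0.196   0.2404] rot [-3.1386e+00 -2.0000e-03  1.6477e+00] F [-0.4  0.3 -0.4] w 0.0445
tool delta [ 0.4022 -0.0345  0.0013] turn -0.0003
```

View pics/w18.png

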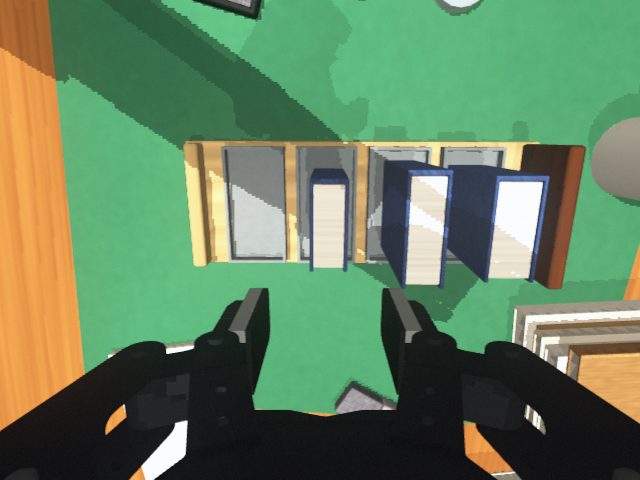

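A stands at (329,220), and D and C are unchanged. The last one is B.

Call:
arm_command(steps=[[58,0.03,-0.003,0,0],[58,0.045,-0.004,0,0],[58,0.045,-0.004,0,0],[58,0.045,-0.004,0,0],[58,0.045,-0.004,0,0],[58,0.045,-0.004,0,0],[58,0.045,-0.004,0,0],[58,0.045,-0.004,0,0],[58,0.035,-0.003,0,0],[58,0.022,0,0,0],[58,0,0,0,0],[58,0,0,0,0]], grip_force=40)

```text
time_s: 35.28
tcp_pos: [0.4307, 0.2009, 0.2414]
tool_rot: [-3.14, 0.001, 1.648]
force: [0.7, 0.3, -1.8]
grip_width: 0.0496
```

```bash
python3 go.py .4294 .2024 .075
python3 - <<'E'
from h import *
cv2.imwrite('pics/w19.png',imaging.camera('wrist'))
E
```

```text
t 35.27 tcp [0.4307 0.2009 0.2414] rot [-3.1399e+00  1.0000e-03  1.6478e+00] F [ 0.7  0.3 -1.8] w 0.0496
tool delta [ 0.0018 -0.0009  0.1664] turn -0.0002
```

View pics/w19.png

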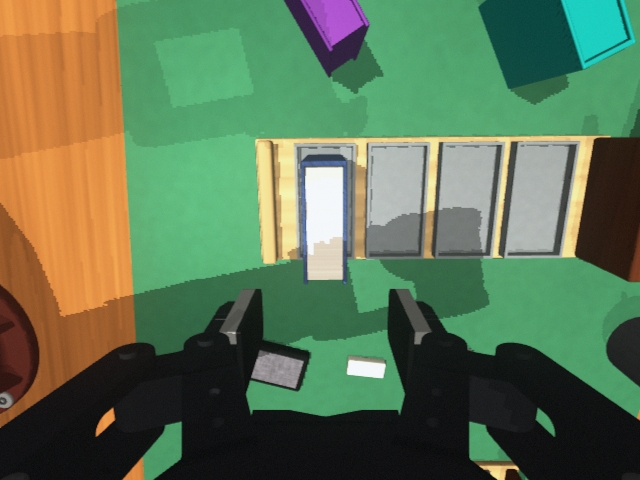

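B is centred at (325,220) and alone. I'll descend.

Call:
arm_command(steps=[[58,0.001,-0.001,0.025,0],[58,0,0,0.04,0],[58,0,0,0.04,0],[58,0,0,0.03,0],[58,0,0,0.02,0],[58,0,0,0.011,0],[58,0,0,0,0],[58,0,0,0,0]])

```text
time_s: 36.33
tcp_pos: [0.4311, 0.2025, 0.0774]
tool_rot: [3.14, -0.0, 1.647]
force: [0.3, -0.6, 0.8]
grip_width: 0.0497
```

```bash
python3 go.py .4294 .2024 .075
python3 - <<'E'
from h import *
cv2.imwrite('pics/w20.png',imaging.camera('wrist'))
E
```

```text
t 36.33 tcp [0.4311 0.2025 0.0774] rot [ 3.1396e+00 -4.0000e-04  1.6473e+00] F [ 0.3 -0.6  0.8] w 0.0497
tool delta [ 0.     -0.0017  0.0024] turn -0.0007
```

View pics/w20.png

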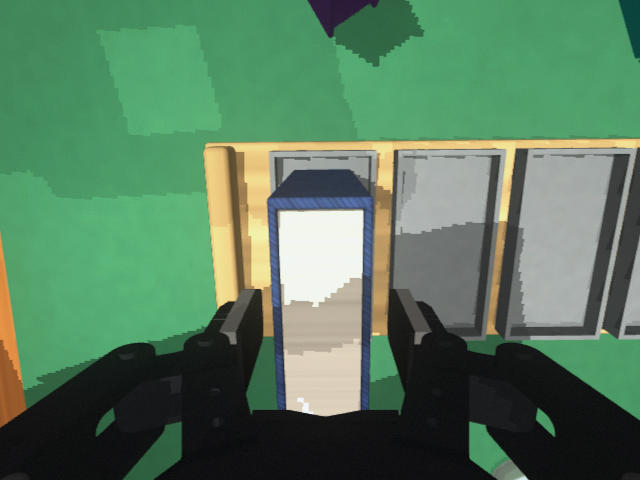

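B is straddled (edges 270 and 373). I'll grip and lift.

Call:
arm_command(steps=[[58,0,-0.0015,0.002,0],[58,0,0,0,0],[26,0,0,0,0],[26,0,0,0,0],[26,0,0,0,0],[26,0,0,0,0]])

```text
time_s: 37.12
tcp_pos: [0.4291, 0.2026, 0.0747]
tool_rot: [3.14, -0.0, 1.648]
force: [1.5, 0.3, 1.7]
grip_width: 0.0335
```

Call:
arm_command(steps=[[20,0,0,-0.005,0],[20,0,0,-0.015,0],[20,0,0,-0.03,0],[20,0,0,-0.04,0],[20,0,0,-0.045,0],[20,0,0,-0.03,0],[20,0,0,0,0],[20,0,0,0,0]], grip_force=50)

```text
time_s: 38.12
tcp_pos: [0.4274, 0.202, 0.2379]
tool_rot: [-3.139, 0.001, 1.648]
force: [-0.9, 0.5, -2.5]
grip_width: 0.0332
```

```bash
python3 go.py .4234 -.2013 .24
```

```text
t 38.12 tcp [0.4274 0.202  0.2379] rot [-3.1391e+00  6.0000e-04  1.6478e+00] F [-0.9  0.5 -2.5] w 0.0332
tool delta [-0.4018 -0.035  -0.0018] turn -0.0002
```

Call:
arm_command(steps=[[20,-0.02,-0.002,-0.002,0],[20,-0.04,-0.004,0,0],[20,-0.045,-0.004,0,0],[20,-0.045,-0.004,0,0],[20,-0.045,-0.004,0,0],[20,-0.045,-0.004,0,0],[20,-0.045,-0.004,0,0],[20,-0.045,-0.004,0,0],[20,-0.04,-0.003,0,0],[20,-0.032,-0.002,0,0],[20,0,0,0,0],[20,0,0,0,0]])

```text
time_s: 39.62
tcp_pos: [0.4234, -0.2, 0.2392]
tool_rot: [-3.138, -0.003, 1.647]
force: [0.1, -0.2, -2.3]
grip_width: 0.0336
```

```bash
python3 go.py .4234 -.2013 .0747; python3 held.py .0747 .110 .096 pics/w21.png
```

```text
t 39.62 tcp [ 0.4234 -0.2     0.2392] rot [-3.1385 -0.0032  1.6474] F [ 0.1 -0.2 -2.3] w 0.0336
tool delta [-0.0018  0.0004  0.1645] turn -0.0006
row 200.0 [ 0.0484 -0.0002 -0.0481] want 0.048
row 200.0 [ 0.0484 -0.0002 -0.0481] want 0.048
row 199.0 [ 0.0487 -0.0002 -0.0481] want 0.048
edges 368 376
```

View pics/w21.png

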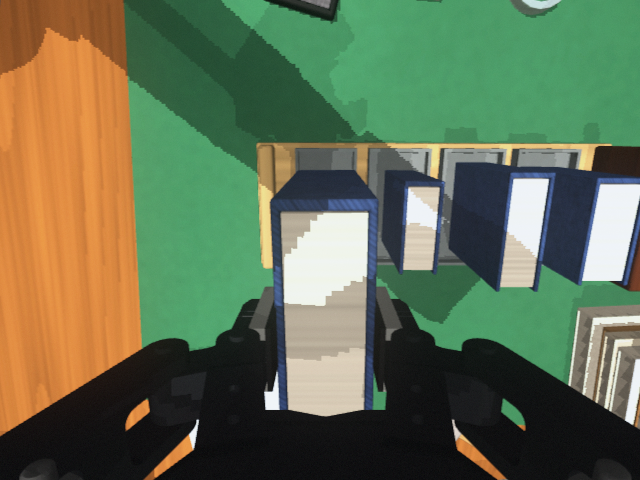

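B hangs centred (48.4 against 48 mm), and the other three are upright in order. I'll lower it.

Call:
arm_command(steps=[[20,-0.0015,0,0.02,0],[20,0,0,0.035,0],[20,0,0,0.035,0],[20,0,0,0.03,0],[20,0,0,0.014,0],[20,0,0,0.006,0],[20,0,0,0,0],[20,0,0,0,0]])

```text
time_s: 40.67
tcp_pos: [0.4257, -0.2033, 0.1027]
tool_rot: [3.139, 0.002, 1.648]
force: [0.4, -0.0, -2.9]
grip_width: 0.0334
```

```bash
python3 go.py .4234 -.2013 .0747
```

```text
t 40.67 tcp [ 0.4257 -0.2033  0.1027] rot [3.1395e+00 1.7000e-03 1.6479e+00] F [ 0.4 -0.  -2.9] w 0.0334
tool delta [ 0.0022 -0.0022  0.028 ] turn -0.0001
```

Call:
arm_command(steps=[[20,0.001,-0.001,0.01,0],[20,0,0,0.009,0],[20,0,0,0.005,0],[20,0,0,0.001,0],[20,0,0,0,0],[20,0,0,0,0]])

```text
time_s: 41.42
tcp_pos: [0.4239, -0.2019, 0.0766]
tool_rot: [3.141, 0.0, 1.648]
force: [0.2, -0.0, -1.7]
grip_width: 0.0331
```

```bash
python3 go.py .4234 -.2013 .0747
python3 - <<'E'
from h import *
cv2.imwrite('pics/w22.png',imaging.camera('wrist'))
E
```

```text
t 41.42 tcp [ 0.4239 -0.2019  0.0766] rot [3.1411e+00 4.0000e-04 1.6478e+00] F [ 0.2 -0.  -1.7] w 0.0331
tool delta [ 0.0006 -0.0004  0.0019] turn -0.0002
```

View pics/w22.png

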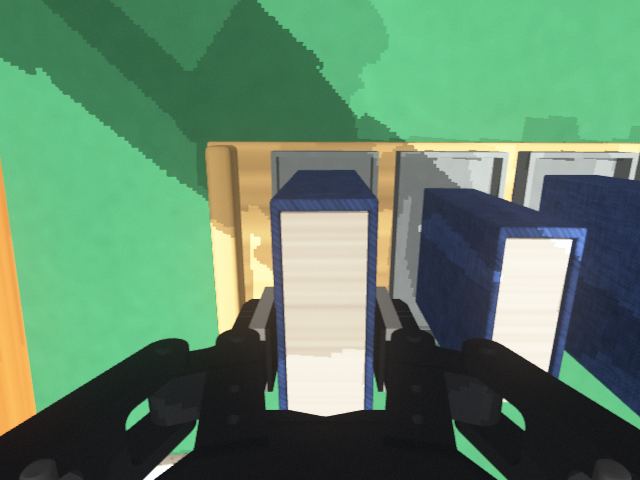

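B sits inside its tray (270–378), with A clear at (540,300). I'll set it down.

Call:
arm_command(steps=[[20,0,0,0.001,0],[20,0,0,0.001,0],[20,0,0,0,0]])

```text
time_s: 41.85
tcp_pos: [0.4238, -0.2018, 0.0747]
tool_rot: [3.141, 0.0, 1.648]
force: [-0.8, 0.2, 0.5]
grip_width: 0.0333
```

Call:
arm_command(steps=[[20,0,0,0.001,0],[20,0,0,0,0]])

```text
time_s: 42.1
tcp_pos: [0.424, -0.2018, 0.0747]
tool_rot: [-3.142, -0.0, 1.648]
force: [-2.5, 2.7, 7.2]
grip_width: 0.0333
```

Call:
arm_command(steps=[[48,0,0,0,0],[57,0,0,0,0],[57,0,0,0,0],[57,0,0,0,0],[57,0,0,-0.01,0],[57,0,0,-0.03,0],[57,0,0,-0.045,0],[57,0,0,-0.045,0],[57,0,0,-0.045,0],[57,0,0,0,0],[57,0,0,0,0],[57,0,0,0,0]])

```text
time_s: 43.6
tcp_pos: [0.4225, -0.201, 0.2465]
tool_rot: [-3.139, -0.002, 1.648]
force: [-0.0, 0.5, -0.4]
grip_width: 0.0486
```

Call:
arm_command(steps=[[57,0,0.03,0,0],[57,0,0.04,0,0],[57,0,0.03,0,0],[57,0,0,0,0],[57,0,0,0,0]])

```text
time_s: 44.22
tcp_pos: [0.522, -0.1936, 0.2468]
tool_rot: [-3.138, -0.002, 1.648]
force: [0.3, 0.9, 0.6]
grip_width: 0.0486
```

```bash
python3 go.py .53 -.19 .25
python3 - <<'E'
from h import *
import pickle
pickle.dump(imaging.calibration('wrist'),open('pics/w23.pkl','wb'))
cv2.imwrite('pics/w23.png',imaging.camera('wrist')); cv2.imwrite('pics/s23.png',imaging.camera('scene'));cv2.imwrite('pics/t23.png',imaging.camera('top'))
E
```

```text
t 44.23 tcp [ 0.522  -0.1936  0.2468] rot [-3.1384e+00 -1.5000e-03  1.6479e+00] F [0.3 0.9 0.6] w 0.0486
tool delta [ 0.003   0.0082 -0.0033] turn -0.0001
```

View pics/w23.png

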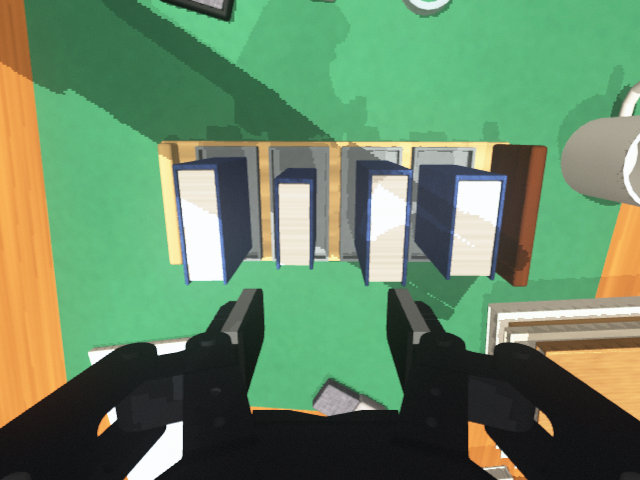

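View pics/s23.png

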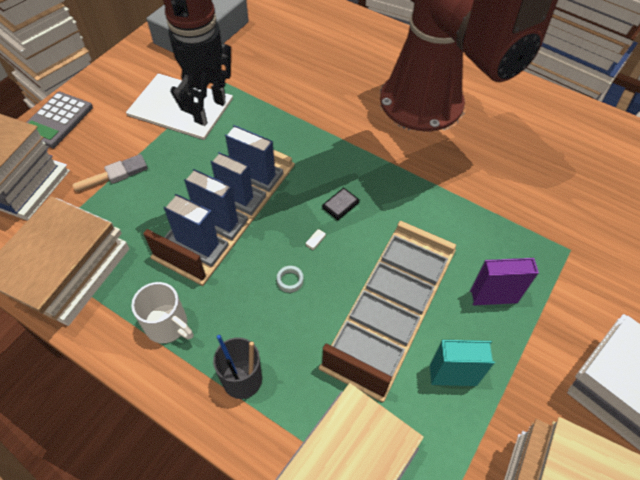

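The wrist view shows B (203,222), A (295,220), D (388,225) and C (478,225) upright, with C next to the dark board (520,215). The scene view shows the old rack empty and the look-alikes untouched. I'll do a last numeric check.

```bash
python3 - <<'E'
from fit import *
c=calp(pickle.load(open('pics/w23.pkl','rb'))); I=cv2.imread('pics/w23.png'); h=cv2.cvtColor(I,cv2.COLOR_BGR2HSV)
m=np.zeros(h.shape[:2],np.uint8); m[150:288,165:510]=((h[...,1]<70)&(h[...,2]>150))[150:288,165:510]
m=cv2.morphologyEx(m,cv2.MORPH_OPEN,np.ones((9,9)))
n,l,st,ce=cv2.connectedComponentsWithStats(m)
idx=sorted([i for i in range(1,n) if st[i,4]>1500],key=lambda i:ce[i][0])
bays=[(423.4,-201.3),(495.2,-196),(567,-190.6),(638.8,-185.3)]
for i,H,nm,b in zip(idx,(110,104,120,116),'BADC',bays):
    k=max(cv2.findContours((l==i).astype(np.uint8),0,1)[0],key=cv2.contourArea)
    r=cv2.minAreaRect((ray(c,k[:,0],.013+H/1e3-.004)[:,:2]*1e3).astype(np.float32))
    print(nm,np.round(r[0],1),np.round(r[1],1),round(r[2],2),'off bay',np.round(np.array(r[0])-b,1))
print(bot.state()['time_s'])
E
```

```text
B [ 424.8 -202.1] [28.3 88.3] 4.99 off bay [ 1.4 -0.8]
A [ 496.8 -196.5] [24.2 66.2] 3.85 off bay [ 1.6 -0.5]
D [ 568.5 -191. ] [26.5 81.5] 4.52 off bay [ 1.5 -0.4]
C [ 635.8 -186. ] [32. 74.] 4.26 off bay [-3.  -0.7]
44.375
```

```bash
python3 - <<'E'
from workcell import ticket
print(ticket.sign_off())
E
```

```text
the job is handed in; nothing more can be done
None
```

I moved the four blue books one at a time from the full rack to the empty one, and signed off at 44.4 s of the 115 s allowed. Counted from the tall dark board, they stand in the original order: C, D, A, B. I lowered each one onto its bay floor until it touched, at 5 to 7 N, before letting go.

- **Position:** the last wrist picture shows all four upright. B, A and D are within 2 mm of their bay centres. C measured about 3 mm off along the row, which is inside its 8 mm of clearance on each side.
- **Angle:** the books measured 3.9° to 5.0° against the rack's 4.3°. The picks had shown the same spread before I moved them, so I take it as measuring error.
- **Surroundings:** the scene view shows the old rack empty, the turquoise and purple look-alikes untouched, and the gripper clear of everything.
- **Disagreement:** the top and wrist cameras differed by about 1.5 mm on the starting positions, within the stated calibration error.

No check failed.

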